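# Line up small stock by height on the picking ledge

### The arm

A 6-joint arm with a two-finger parallel gripper is mounted at the origin on a cart in front of the work surface, level with it; the furniture and walls round the work are solid. World frame = base frame: x ahead of the robot, y to its left, z up, the work surface at z = 0. Lengths are in m, angles in rad, forces in N, time in s.
With the tool pointing down it reaches from about 0.375 to 0.925 m from the base axis. Payload 5.7 kg.
Tool frame: the origin (TCP) lies on the centre line of the jaws, within the pads' length; the fingertips stand 17 mm ahead of it and the grasp point (between the pads) lies 2 mm behind it; z points along the fingers, y is the line along which they close (so a half turn about z gives the same grasp; the last joint's range is limited). The gripper opens to 85 mm and grips with 20 to 120 N. Pads are 22 mm wide; open, the fingers measure 114 mm over their backs; the gripper's body (76 mm by 85 mm) begins 54 mm behind the grasp point. The pads swing forward as they close: fully open they stand 13 mm farther back than shut.
Start: joints at [-1.28, 0.359, 1.51, -0, 1.272, -0.115], TCP at [0.237, -0.551, 0.228] pointing down, gripper open.
Joint ranges: [-2.97, 2.97], [-1.01, 2.36], [0.21, 2.38], [-0.96, 4.11], [0.2, 2.71], [-2.98, 2.98]. Speed limits (rad/s): [2.39, 2.39, 3.14, 3.14, 3.14, 3.14].

### API

Orientations are given as a unit quaternion [x, y, z, w].
In Python, from rig import * gives the robot as it stands. The module is installed in compiled form; this text tells all that it offers.
- The arm moves only by the tool arm_command, never from a script. Its argument "deltas" is a list of rows, each an object of numbers: "dx", "dy", "dz": the shift along the tool's x, y, z in mm; "roll": the turn about the tool's z in rad; "grip": the gripper command: -1 is shut, 1 is fully open, values between are in proportion. In form: [{"dx": .., "dy": .., "dz": .., "roll": .., "grip": ..}, ...]. A call has 1 to 12 rows; each row is the pose to reach, as a shift and turn from the pose commanded when the call began, along the tool's axes at that moment; what a row does not reach only later rows make up. A row lasts 1/12 s, in which the tool goes at most 41.7 mm and 7.16 degrees, less where a joint would pass 70% of its speed; a pose out of reach is approached as far as the arm can. A call with a gripper value outside its range is refused whole. The fingers move at their own pace and stop on an object; "force" is the grip in N (left out, the last holds). Time passes only in rows, so rows that repeat a pose let the fingers close. It gives the time, the measured TCP pose, the force, the opening and the grip force at its end, in the units of the state.
- sense(): the state, without advancing time (a new reading comes with each control period).
- capture(name): name is "scene" or "side" or "wrist"; returns a dict with "img" (400x640x3 uint8, red, green, blue), "vertical_fov" (degrees; the focal length in pixels is half the picture's height over the tangent of half this angle, whatever the lens; pixels are square), "cx", "cy" (the principal point, pixels), "pose" (4x4, takes a point from camera to world coordinates). Camera axes: x right, y up, looking along -z (the intrinsics and any distortion apply to the point x, -y, -z); pixel columns grow to the right and rows downward; lengths in m; the calibration is good to about 2 mm. A picture is of the moment at which its call begins. There is no depth.
- close_job(): hands the job in; it is judged then, once.
The state is a dict: "time_s": time; "q": joint angles; "qvel": joint speeds; "effort": joint torques, N m; "tcp_pos": TCP position; "eef_rot": TCP orientation; "contact_force": force on the tool from outside, world axes, zero at the start; "moment": the same for the moment, N m; "opening": opening from 0.0 (shut) to 1.0 (fully open); "gripper_force": force on a finger pad.
Only numpy, scipy, OpenCV 4.12 (cv2) and the standard library are available. Lean on these libraries where they do the work, as an engineer would, in place of code of your own. Each camera call takes 0.05 s, during which the arm holds its last target. There are 200 camera calls.

### The job

Line up the dropper bottle and the three small cartons (kraft, white, dark brown) on the picking ledge in order of height, the tallest on the pad next to the upright end stop and the lowest on the pad farthest from it. Stand each one upright in the middle of its own rubber pad, each carton with its long side straight across the ledge, and do not disturb the red oil can.

Things in the scene. Friction and masses are not known exactly. Their poses are not given: they have to be found in the camera images.
- bottle_center (a point): centre of the small amber dropper bottle with a black cap, half-way up (51 mm above its base); round, 34 mm across, 102 mm high, its 34 mm body reaches up to about 60 mm above the base, then a shoulder and a narrow cap; grasp the body 50 to 60 mm above the base, so that the cap has room inside the gripper. Loose and standing upright on the table.
- carton_kraft_center (a point): centre of the tall light-brown kraft carton, half-way up; 55 mm along its x axis, 70 mm along its y axis, 66 mm high (z up). Loose and standing on the table; grasp it from above across its x (short) side.
- carton_white_center (a point): centre of the white carton, half-way up; 62 mm along its x axis, 95 mm along its y axis, 50 mm high (z up). Loose and standing on the table; grasp it from above across its x (short) side.
- carton_brown_center (a point): centre of the long low dark-brown carton, half-way up; 50 mm along its x axis, 110 mm along its y axis, 36 mm high (z up). Loose and standing on the table; grasp it from above across its x (short) side.
- pad_a: one of four identical black rubber pads in a straight row, 95 mm apart, on the ledge (a fixed flat aluminium bar 460 x 90 mm, 10 mm thick). Pad 84 mm across the row (x axis), 70 mm along it (y axis), 3 mm thick; origin at the centre of its underside; its top is 13 mm above the table. Which pad is where in the row varies. Fixed.
- pad_b: one of four identical black rubber pads in a straight row, 95 mm apart, on the ledge (a fixed flat aluminium bar 460 x 90 mm, 10 mm thick). Pad 84 mm across the row (x axis), 70 mm along it (y axis), 3 mm thick; origin at the centre of its underside; its top is 13 mm above the table. Which pad is where in the row varies. Fixed.
- pad_c: one of four identical black rubber pads in a straight row, 95 mm apart, on the ledge (a fixed flat aluminium bar 460 x 90 mm, 10 mm thick). Pad 84 mm across the row (x axis), 70 mm along it (y axis), 3 mm thick; origin at the centre of its underside; its top is 13 mm above the table. Which pad is where in the row varies. Fixed.
- pad_d: one of four identical black rubber pads in a straight row, 95 mm apart, on the ledge (a fixed flat aluminium bar 460 x 90 mm, 10 mm thick). Pad 84 mm across the row (x axis), 70 mm along it (y axis), 3 mm thick; origin at the centre of its underside; its top is 13 mm above the table. Which pad is where in the row varies. Fixed.
- end_stop: upright black plate (84 mm across the ledge, 6 thick, 60 high, on a flat foot 26 wide, 5 high) fixed at one end of the ledge, either end; the other end has only a low aluminium strip. Origin: centre of its underside, on the ledge's top (10 mm above the table), in line with the pad row; x axis across the ledge, y along it. Pad centres lie 70, 165, 260 and 355 mm from it along the ledge.
- oil_can_center (a point): middle of the body of the red oil can (round, 56 mm across, 137 mm high with its thin spout), 37 mm above its base; a bystander that stands loose on the table to the left in front of the ledge and must be left alone.
Things that resemble listed ones, but are neither listed nor needed, are in the scene too. Leave any blue look-alike of the part that bears bottle_center alone.

How it is judged:
By the outcome, as a careful person would: the job done as asked, in the order asked, and still so for the second after the job is handed in, with the robot touching nothing.
It also fails if it takes over 128 s, if anything falls off the work surface, if the arm or the gripper's body presses on something with over 40 N, if the wrist force passes 120 N, or if a joint passes its speed limit or range.

## Working session

There is one attempt and no reset: what is moved stays moved. The work goes in short steps, Python scripts to look and compute and a tool call to move; the robot and the scene stay as the last step left them, time stands still between calls to the robot, and variables do not carry over. Pictures are saved under pics/ and viewed, at most 14 in all, crops included, and the job is handed in when it is done.

Besides the shell and the picture viewer there is one more tool, called after "Emit:" by a JSON object that holds its "api" and its "payload". arm_command: Moves the arm, as the interface text tells. Its arguments: {"type":"object","properties":{"deltas":{"type":"array","items":{"type":"object","properties":{"dx":{"type":"number"},"dy":{"type":"number"},"dz":{"type":"number"},"roll":{"type":"number"},"grip":{"type":"number"}}}},"force":{"type":"number"}},"required":["deltas"]}

```bash
mkdir -p pics; cat > h.py <<'E'
from rig import *
import numpy as np, cv2
from scipy.spatial.transform import Rotation as R
def snap(cam,name):
    c=capture(cam); cv2.imwrite(f'pics/{name}.png',c['img'][:,:,::-1]); np.savez(f'pics/{name}.npz',**{k:v for k,v in c.items()}); return c
def world(name,u,v,z):
    c=np.load(f'pics/{name}.npz',allow_pickle=True); f=200/np.tan(np.radians(float(c['vertical_fov']))/2)
    d=np.array([(u-c['cx'])/f,-(v-c['cy'])/f,-1]); T=c['pose']; d=T[:3,:3]@d; o=T[:3,3]
    return o+d*(z-o[2])/d[2]
def proj(name,p):
    c=np.load(f'pics/{name}.npz',allow_pickle=True); f=200/np.tan(np.radians(float(c['vertical_fov']))/2)
    T=c['pose']; q=T[:3,:3].T@(np.array(p)-T[:3,3]); return np.array([c['cx']+f*q[0]/-q[2], c['cy']-f*q[1]/-q[2]])
def crop(name,x0,y0,x1,y1,s,out):
    i=cv2.imread(f'pics/{name}.png')[y0:y1,x0:x1]; cv2.imwrite(f'pics/{out}.png',cv2.resize(i,None,fx=s,fy=s,interpolation=cv2.INTER_CUBIC))
E
python3 - <<'E'
from h import *
for n in ['scene','side']:
    c=snap(n,n+'0'); print(n,[k for k in c],c['vertical_fov'],c['cx'],c['cy'],np.round(c['pose'],3).tolist(), {k:v for k,v in c.items() if k not in('img','pose')})
s=sense(); print(s)
print(np.round(R.from_quat(s['eef_rot']).as_matrix(),3))
E
```

```text
scene ['img', 'vertical_fov', 'cx', 'cy', 'pose'] 42.13017057385214 322.8356727565712 198.55714755281468 [[-0.625, 0.366, -0.69, -0.589], [-0.781, -0.299, 0.549, 0.795], [-0.005, 0.881, 0.473, 0.791], [0.0, 0.0, 0.0, 1.0]] {'vertical_fov': 42.13017057385214, 'cx': 322.8356727565712, 'cy': 198.55714755281468}
side ['img', 'vertical_fov', 'cx', 'cy', 'pose'] 51.34832018766143 320.8099690181655 196.32542899261577 [[-0.949, 0.171, -0.265, 0.18], [-0.315, -0.445, 0.838, 0.837], [0.025, 0.879, 0.476, 0.603], [0.0, 0.0, 0.0, 1.0]] {'vertical_fov': 51.34832018766143, 'cx': 320.8099690181655, 'cy': 196.32542899261577}
{'time_s': 0.1, 'q': array([-1.28006506e+00,  3.59453428e-01,  1.51134159e+00, -4.47475853e-05,
        1.27249179e+00, -1.15119692e-01]), 'qvel': array([-0.0006033 , -0.00035923, -0.00094098, -0.00037293, -0.00062501,
       -0.00106253]), 'effort': array([-6.10350926e-04, -5.28652239e+01, -2.79351640e+01, -1.65915149e-04,
        5.11987731e-03, -2.03277830e-05]), 'tcp_pos': array([ 0.23666682, -0.55066973,  0.22711885]), 'eef_rot': array([ 9.79479501e-01,  2.01542029e-01, -9.55801595e-05, -8.41935341e-04]), 'contact_force': array([ 0.12530029, -0.26270207,  0.44507805]), 'moment': array([-0.02811028,  0.04381469,  0.00068656]), 'gripper_force': 0.0, 'opening': 1.0004900593233852}
[[ 0.919  0.395 -0.001]
 [ 0.395 -0.919  0.002]
 [ 0.    -0.002 -1.   ]]
```

View pics/scene0.png

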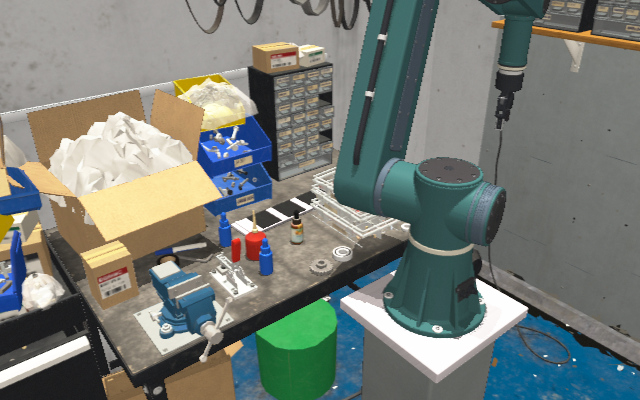

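View pics/side0.png

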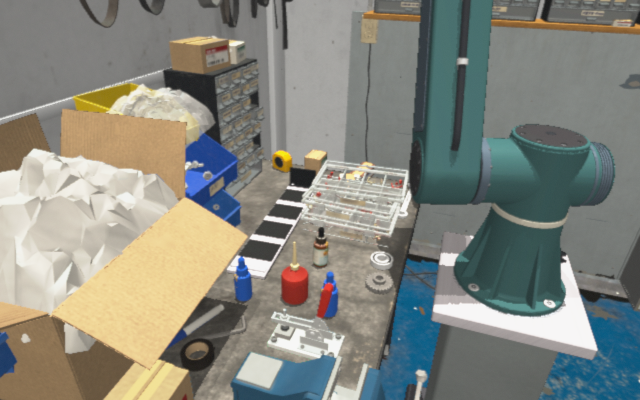

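The side view shows the amber bottle at (320,248), blue look-alikes at (243,280) and (329,297), the oil can at (294,285), and the pad row running from (250,262) to (302,175) with the black end stop at the far end. Next I'll enlarge the region around the wire basket and take a wrist view.

```bash
python3 - <<'E'
from h import *
crop('side0',225,135,425,285,4,'side0c')
snap('wrist','wrist0')
for u,v in [(302,175),(250,262),(320,265),(315,165)]: print(world('side0',u,v,0.013))
c=np.load('pics/wrist0.npz'); print(c['vertical_fov'],c['pose'].round(3))
E
```

```text
[ 0.61263217 -0.31847807  0.013     ]
[0.56101959 0.15644696 0.013     ]
[0.40692889 0.1115531  0.013     ]
[ 0.59900086 -0.40964781  0.013     ]
63.415859903784366 [[ 0.395  0.871  0.293  0.313]
 [-0.918  0.376  0.124 -0.519]
 [-0.002 -0.318  0.948  0.374]
 [ 0.     0.     0.     1.   ]]
```

View pics/side0c.png

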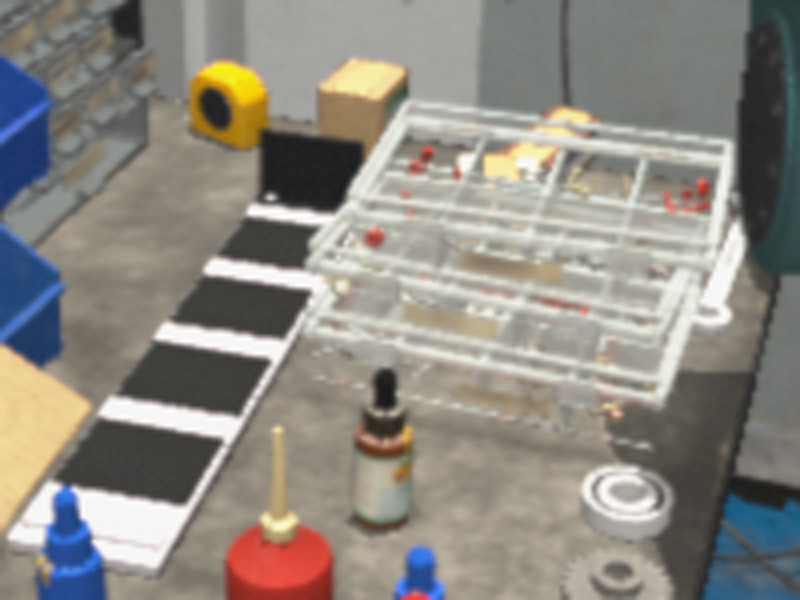

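View pics/wrist0.png

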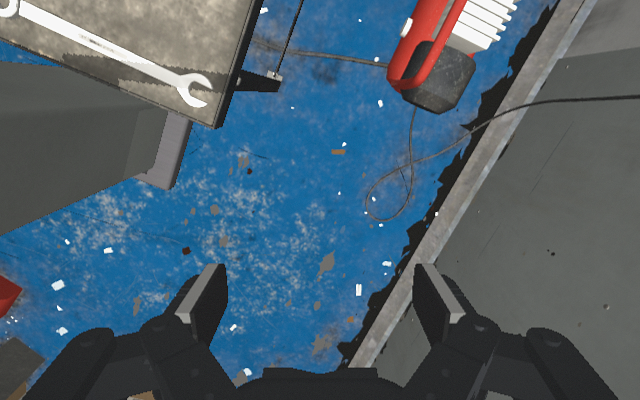

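The side crop shows the kraft-coloured carton at crop (362,105) beyond the end stop. The clear organiser stack hides the other cartons, and the amber bottle is at crop (383,460). The wrist view shows only floor. I'll go up and over for a wrist view of the right-hand area.

Emit:
{"api": "arm_command", "payload": {"deltas": [{"dz":-40,"grip":1},{"dz":-80,"grip":1},{"dx":20,"dz":-120,"grip":1},{"dx":60,"dy":-10,"dz":-130,"grip":1},{"dx":100,"dy":-20,"dz":-130,"grip":1},{"dx":140,"dy":-30,"dz":-130,"grip":1},{"dx":180,"dy":-40,"dz":-130,"grip":1},{"dx":215,"dy":-50,"dz":-130,"grip":1},{"dx":235,"dy":-54,"dz":-130,"grip":1},{"dx":235,"dy":-54,"dz":-130,"grip":1},{"dx":235,"dy":-54,"dz":-130,"grip":1}]}}

```text
$.deltas[0]: bad value
```

```bash
python3 - <<'E'
from h import *
snap('wrist','wrist1'); s=sense(); print(s['time_s'],s['tcp_pos'],s['q'])
E
```

```text
0.2 [ 0.2366937  -0.55083589  0.22733311] [-1.28011522e+00  3.59275048e-01  1.51105777e+00 -2.25063025e-05
  1.27253717e+00 -1.15100157e-01]
```

View pics/wrist1.png

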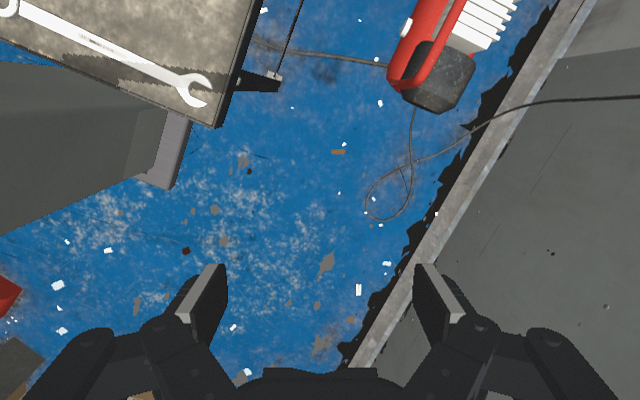

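The call was refused, so the view is unchanged. All keys seem to be required in each row.

Emit:
{"api": "arm_command", "payload": {"deltas": [{"dx":0,"dy":0,"dz":-40,"roll":0,"grip":1},{"dx":0,"dy":0,"dz":-80,"roll":0,"grip":1},{"dx":20,"dy":0,"dz":-120,"roll":0,"grip":1},{"dx":60,"dy":-10,"dz":-130,"roll":0,"grip":1},{"dx":100,"dy":-20,"dz":-130,"roll":0,"grip":1},{"dx":140,"dy":-30,"dz":-130,"roll":0,"grip":1},{"dx":180,"dy":-40,"dz":-130,"roll":0,"grip":1},{"dx":215,"dy":-50,"dz":-130,"roll":0,"grip":1},{"dx":235,"dy":-54,"dz":-130,"roll":0,"grip":1},{"dx":235,"dy":-54,"dz":-130,"roll":0,"grip":1},{"dx":235,"dy":-54,"dz":-130,"roll":0,"grip":1}]}}

```text
time_s: 1.12
tcp_pos: [0.432, -0.4081, 0.3576]
eef_rot: [0.979, 0.203, -0.0, -0.0]
contact_force: [-0.6, 0.6, -0.2]
opening: 0.998
gripper_force: 0.0
```

```bash
python3 - <<'E'
from h import *
snap('wrist','wrist2')
E
```

```text
(no output)
```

View pics/wrist2.png

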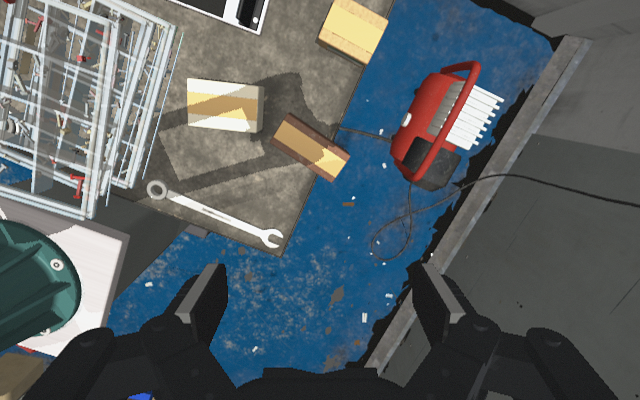

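The wrist view shows the white carton at (225,105), the dark-brown at (310,148) and the kraft at (353,33). The end stop and first pad are at (235,8). Here is one enlarged crop for the corners.

```bash
python3 - <<'E'
from h import *
crop('wrist2',180,0,400,190,3.6,'w2c')
E
```

```text
(no output)
```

View pics/w2c.png

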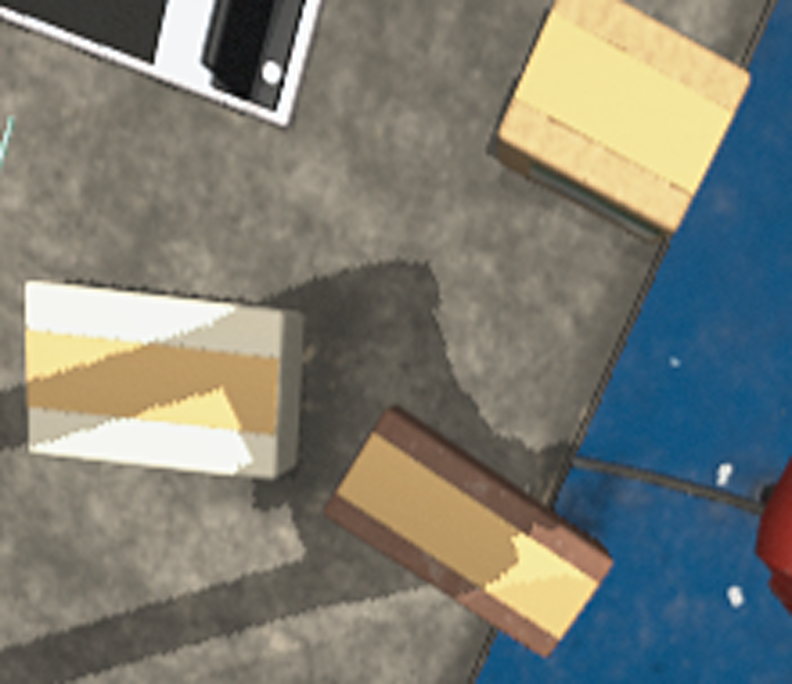

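The crop shows clear top corners for the white, brown and kraft cartons. I'll measure poses and check them against the sizes given.

```bash
python3 - <<'E'
from h import *
def m(n,cs,z):
    P=np.array([world('wrist2',180+u/3.6,v/3.6,z)[:2] for u,v in cs])
    e=[np.linalg.norm(P[i]-P[i-3]) for i in range(4)]
    L=(P[1]-P[0]+P[2]-P[3])/2
    print(n,'ctr',P.mean(0).round(4),'sides',np.round(e,4),'long yaw',np.degrees(np.arctan2(L[1],L[0])).round(1)); print(P.round(3).tolist())
m('white',[(25,282),(280,308),(276,478),(28,452)],.05)
m('brown',[(392,408),(611,562),(548,656),(328,505)],.036)
m('kraft',[(557,-3),(748,75),(672,232),(500,135)],.066)
print(world('wrist2',180+288/3.6,126/3.6,.01))
# ledge line from side view: pad corners in crop s=4 offset(225,135)
for c in [(228,447),(110,420),(187,503),(55,480),(15,543),(157,572),(335,215),(312,290),(250,207),(230,232),(331,240)]: print(c,world('side0',225+c[0]/4,135+c[1]/4,.013)[:2].round(4))
E
```

```text
white ctr [ 0.4396 -0.2621] sides [0.0929 0.0617 0.0945 0.061 ] long yaw -72.3
[[0.454, -0.209], [0.483, -0.297], [0.425, -0.317], [0.396, -0.226]]
brown ctr [ 0.432  -0.3946] sides [0.1057 0.0467 0.1082 0.0459] long yaw -101.5
[[0.465, -0.347], [0.444, -0.451], [0.398, -0.443], [0.42, -0.337]]
kraft ctr [ 0.5882 -0.3834] sides [0.068  0.0537 0.067  0.0449] long yaw -89.8
[[0.611, -0.35], [0.615, -0.418], [0.562, -0.416], [0.566, -0.349]]
[ 0.54367962 -0.27045426  0.01      ]
(228, 447) [0.516  0.0759]
(110, 420) [0.5955 0.0748]
(187, 503) [0.5164 0.135 ]
(55, 480) [0.5977 0.1416]
(15, 543) [0.5907 0.201 ]
(157, 572) [0.5064 0.1966]
(335, 215) [ 0.5588 -0.2344]
(312, 290) [ 0.535  -0.1202]
(250, 207) [ 0.6248 -0.2234]
(230, 232) [ 0.6231 -0.1799]
(331, 240) [ 0.5479 -0.1952]
```

Sizes check out: white 93x61, brown 107x46, kraft 68x54, at heights .05, .036 and .066. The ledge runs about 4.6° off world y. Next I'll view the ledge and bottle from above.

Emit:
{"api": "arm_command", "payload": {"deltas": [{"dx":15,"dy":-28,"dz":0,"roll":0.03,"grip":1},{"dx":31,"dy":-55,"dz":0,"roll":0.06,"grip":1},{"dx":46,"dy":-83,"dz":0,"roll":0.1,"grip":1},{"dx":62,"dy":-111,"dz":0,"roll":0.13,"grip":1},{"dx":77,"dy":-139,"dz":0,"roll":0.16,"grip":1},{"dx":92,"dy":-166,"dz":0,"roll":0.2,"grip":1},{"dx":108,"dy":-194,"dz":0,"roll":0.23,"grip":1},{"dx":123,"dy":-222,"dz":0,"roll":0.26,"grip":1},{"dx":139,"dy":-250,"dz":0,"roll":0.29,"grip":1},{"dx":154,"dy":-280,"dz":0,"roll":0.32,"grip":1},{"dx":184,"dy":-332,"dz":0,"roll":0.325,"grip":1},{"dx":184,"dy":-332,"dz":0,"roll":0.325,"grip":1}]}}

```text
time_s: 2.17
tcp_pos: [0.4688, -0.029, 0.358]
eef_rot: [0.999, 0.04, 0.0, -0.001]
contact_force: [-0.6, -0.0, -0.1]
opening: 1.0
gripper_force: 0.0
```

```bash
python3 - <<'E'
from h import *
snap('wrist','wrist3'); s=sense(); print(s['time_s'],s['tcp_pos'],s['q'],R.from_quat(s['eef_rot']).as_matrix()[:,0])
E
```

```text
2.2167 [ 0.46908168 -0.02755496  0.35804183] [-0.20818499  0.06554207  1.57500756  0.00291021  1.50131293  1.28085491] [9.96676220e-01 8.14627917e-02 5.71072834e-04]
```

View pics/wrist3.png

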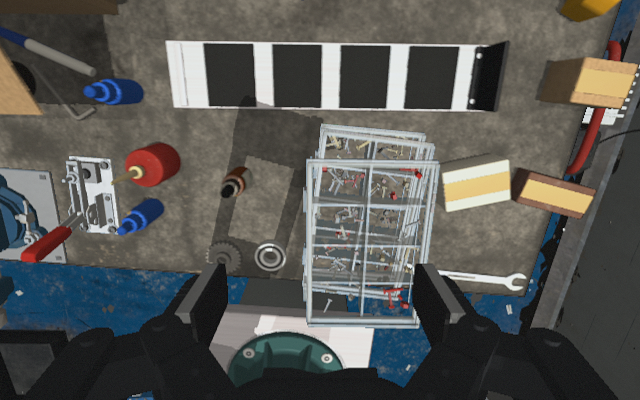

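This view shows the four pads in a row at (229,75), (297,75), (365,76) and (432,77), with the end stop at (488,76). The bottle is at (235,182), with its cap pointing toward the lower left. The two blue look-alikes are at (112,92) and (140,216), and the can at (150,165). I'll run pad blobs plus an enlarged crop of the bottle.

```bash
python3 - <<'E'
from h import *
g=cv2.imread('pics/wrist3.png',0)
m=(g<75).astype(np.uint8); n,l,st,ce=cv2.connectedComponentsWithStats(m)
P=[]
for i in range(1,n):
    if 2000<st[i,4]<5000 and st[i,1]<70:
        q=cv2.boxPoints(cv2.minAreaRect(np.argwhere(l==i)[:,::-1].astype(np.float32)))
        Q=np.array([world('wrist3',*c,.013)[:2] for c in q]); w=world('wrist3',*ce[i],.013)[:2]
        P.append(w); print(st[i],ce[i],w.round(4),Q.mean(0).round(4),[np.linalg.norm(Q[k]-Q[k-1]).round(4) for k in range(4)])
for u,v in [(173,110),(496,110),(508,41),(166,41)]: print(world('wrist3',u,v,.01)[:2])
crop('wrist3',95,125,275,265,4.4,'w3c')
E
```

```text
[ 467   41   43   71 2040] [488.30931373  76.56666667] [ 0.5916 -0.2583] [ 0.5925 -0.2572] [np.float64(0.048), np.float64(0.0947), np.float64(0.0448), np.float64(0.0955)]
[ 204   44   52   63 2956] [230.21414073  74.40629229] [0.5652 0.1064] [0.563  0.1073] [np.float64(0.0855), np.float64(0.0671), np.float64(0.085), np.float64(0.0711)]
[ 273   45   48   63 2927] [296.95182781  75.35189614] [0.5715 0.0121] [0.5694 0.0126] [np.float64(0.0823), np.float64(0.0648), np.float64(0.0822), np.float64(0.0686)]
[ 340   46   50   62 2928] [363.77493169  76.15061475] [ 0.578  -0.0824] [ 0.5765 -0.0836] [np.float64(0.0809), np.float64(0.0676), np.float64(0.0811), np.float64(0.0715)]
[ 404   46   55   63 2938] [430.53641933  77.16303608] [ 0.5843 -0.1769] [ 0.5829 -0.1777] [np.float64(0.0712), np.float64(0.0864), np.float64(0.067), np.float64(0.0871)]
[0.5093685  0.19162855]
[ 0.54760714 -0.28229216]
[ 0.63918253 -0.27557782]
[0.60136086 0.19545601]
```

View pics/w3c.png

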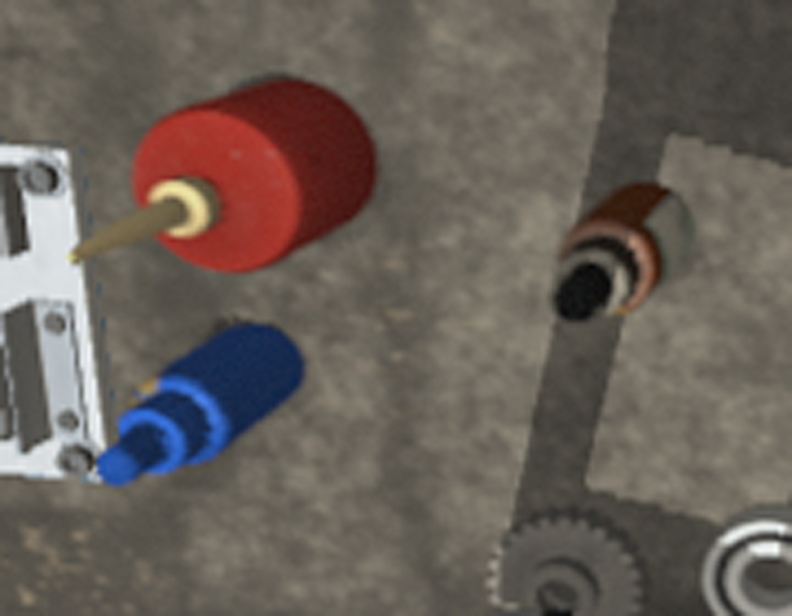

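Bottle candidates: amber at (232,183), and blue at (140,216) and (112,92). The amber one with the black cap is at crop (620,255) and fits the description.

```bash
python3 - <<'E'
from h import *
for n,u,v,z in [('cap',582,292,.102),('shoulder',615,262,.06),('base',652,230,.0),('canTop',222,190,.075),('can base',312,135,0),('blue',240,370,.06)]:
    print(n,world('wrist3',95+u/4.4,125+v/4.4,z)[:2].round(4))
# project model into side view for check
print(proj('side0',[.407,.107,.102]),proj('side0',[.407,.107,0]))
for z in (0,.102): print(world('side0',*((225+384/4,135+375/4) if z else (225+382/4,135+520/4)),z))
E
```

```text
cap [0.4201 0.0878]
shoulder [0.4175 0.0886]
base [0.4126 0.0902]
canTop [0.4353 0.2055]
can base [0.4378 0.2115]
blue [0.37  0.213]
[321.60389684 231.25787314] [320.45969141 268.3507894 ]
[0.41083404 0.09517047 0.        ]
[0.41140742 0.09790072 0.102     ]
```

Emit:
{"api": "arm_command", "payload": {"deltas": [{"dx":-12,"dy":-35,"dz":10,"roll":0,"grip":1},{"dx":-24,"dy":-70,"dz":20,"roll":0,"grip":1},{"dx":-36,"dy":-100,"dz":40,"roll":0,"grip":1},{"dx":-43,"dy":-120,"dz":70,"roll":0,"grip":1},{"dx":-43,"dy":-121,"dz":110,"roll":0,"grip":1},{"dx":-43,"dy":-121,"dz":140,"roll":0,"grip":1},{"dx":-43,"dy":-121,"dz":150,"roll":0,"grip":1},{"dx":-43,"dy":-121,"dz":150,"roll":0,"grip":1}]}}

```text
time_s: 2.88
tcp_pos: [0.4143, 0.0845, 0.2052]
eef_rot: [0.999, 0.04, -0.003, 0.0]
contact_force: [0.1, -0.3, -0.7]
opening: 0.993
gripper_force: 0.0
```

```bash
python3 - <<'E'
from h import *
snap('wrist','wrist4'); s=sense(); print(s['time_s'],s['tcp_pos'],R.from_quat(s['eef_rot']).as_matrix()[:,0])
t=s['tcp_pos']; print(proj('wrist4',[t[0],t[1],.102]),proj('wrist4',[.416,.09,.102]),proj('wrist4',[.416,.09,.06]))
E
```

```text
2.9333 [0.41589211 0.08462784 0.20694041] [ 0.99685719  0.0791581  -0.00312122]
[319.53996242 197.20114045] [312.93646314 196.56960817] [313.8321896  182.54160121]
```

View pics/wrist4.png

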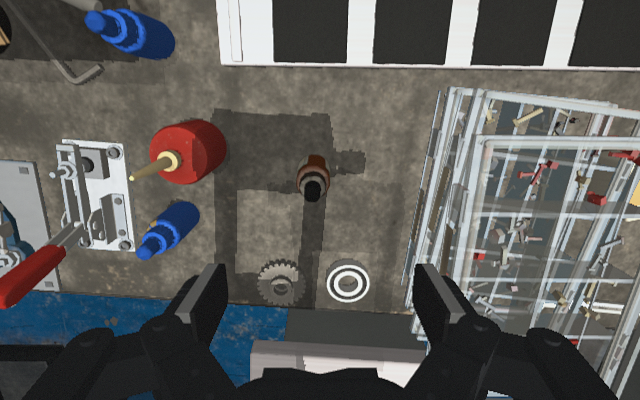

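The wrist view shows the bottle cap at (312,187) and shoulder at (314,177), between the fingers and about 6 mm ahead. Descending and gripping.

Emit:
{"api": "arm_command", "payload": {"deltas": [{"dx":6,"dy":-5,"dz":0,"roll":0,"grip":1},{"dx":6,"dy":-5,"dz":30,"roll":0,"grip":1},{"dx":6,"dy":-5,"dz":60,"roll":0,"grip":1},{"dx":6,"dy":-5,"dz":90,"roll":0,"grip":1},{"dx":6,"dy":-5,"dz":120,"roll":0,"grip":1},{"dx":6,"dy":-5,"dz":140,"roll":0,"grip":1},{"dx":6,"dy":-5,"dz":152,"roll":0,"grip":1},{"dx":6,"dy":-5,"dz":153,"roll":0,"grip":0},{"dx":6,"dy":-5,"dz":153,"roll":0,"grip":-0.4},{"dx":6,"dy":-5,"dz":153,"roll":0,"grip":-0.6},{"dx":6,"dy":-5,"dz":153,"roll":0,"grip":-1},{"dx":6,"dy":-5,"dz":153,"roll":0,"grip":-1}], "force": 40}}

```text
time_s: 3.93
tcp_pos: [0.4237, 0.0915, 0.0561]
eef_rot: [0.999, 0.04, 0.001, -0.0]
contact_force: [0.2, 1.0, 6.4]
opening: 0.299
gripper_force: 13.4
```

Emit:
{"api": "arm_command", "payload": {"deltas": [{"dx":0,"dy":0,"dz":0,"roll":0,"grip":-1},{"dx":0,"dy":0,"dz":0,"roll":0,"grip":-1},{"dx":0,"dy":0,"dz":0,"roll":0,"grip":-1},{"dx":0,"dy":0,"dz":0,"roll":0,"grip":-1}]}}

```text
time_s: 4.27
tcp_pos: [0.4236, 0.0917, 0.0561]
eef_rot: [0.999, 0.04, 0.001, -0.0]
contact_force: [-0.1, 1.4, 7.7]
opening: 0.27
gripper_force: 34.5
```

Opening of 0.27 (about 23 mm) with an upward force suggests the pads are on the sloping shoulder. I'll reopen, go 7 mm lower and regrip.

Emit:
{"api": "arm_command", "payload": {"deltas": [{"dx":0,"dy":0,"dz":0,"roll":0,"grip":0.2},{"dx":0,"dy":0,"dz":0,"roll":0,"grip":0.2},{"dx":0,"dy":0,"dz":0,"roll":0,"grip":0.2},{"dx":0,"dy":0,"dz":4,"roll":0,"grip":0.2},{"dx":0,"dy":0,"dz":8,"roll":0,"grip":0.2},{"dx":0,"dy":0,"dz":8,"roll":0,"grip":0.2},{"dx":0,"dy":0,"dz":8,"roll":0,"grip":-1},{"dx":0,"dy":0,"dz":8,"roll":0,"grip":-1},{"dx":0,"dy":0,"dz":8,"roll":0,"grip":-1},{"dx":0,"dy":0,"dz":8,"roll":0,"grip":-1},{"dx":0,"dy":0,"dz":8,"roll":0,"grip":-1},{"dx":0,"dy":0,"dz":8,"roll":0,"grip":-1}], "force": 40}}

```text
time_s: 5.27
tcp_pos: [0.4223, 0.0914, 0.047]
eef_rot: [0.999, 0.04, -0.0, -0.0]
contact_force: [-0.6, -0.2, 1.2]
opening: 0.349
gripper_force: 39.4
```

```bash
python3 - <<'E'
from h import *
snap('side','side5'); s=sense(); print(s['time_s'],s['tcp_pos'],s['opening'],s['gripper_force'],s['contact_force'])
crop('side5',225,135,425,285,4,'side5c')
E
```

```text
5.3167 [0.42233767 0.0914575  0.04698407] 0.3453465207386288 39.43220157176256 [-0.53269632  0.7064023   3.43326317]
```

View pics/side5c.png

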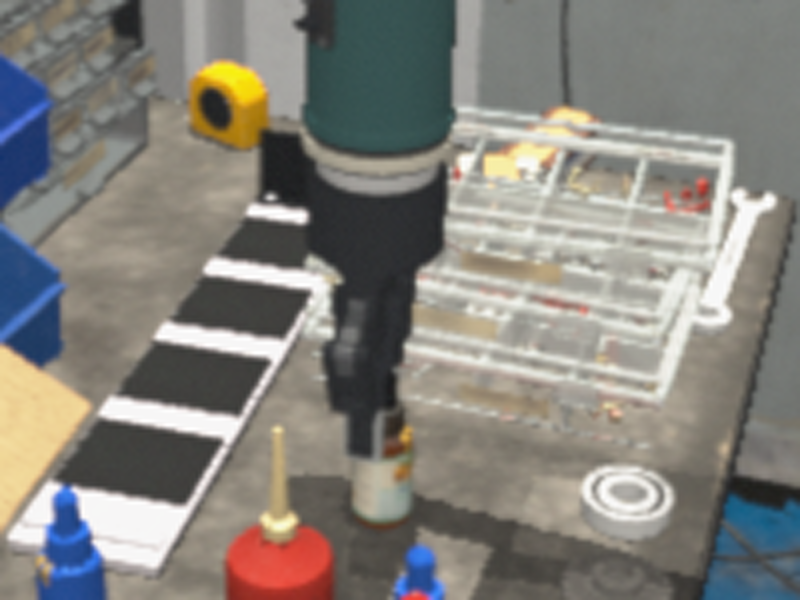

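The side view shows the bottle upright between the pads on its upper body, with grip at 39 N. I'll lift, go over the ledge, then along it to the pad by the stop.

Emit:
{"api": "arm_command", "payload": {"deltas": [{"dx":0,"dy":0,"dz":-15,"roll":0,"grip":-1},{"dx":0,"dy":0,"dz":-40,"roll":0,"grip":-1},{"dx":0,"dy":0,"dz":-70,"roll":0,"grip":-1},{"dx":0,"dy":0,"dz":-100,"roll":0,"grip":-1},{"dx":15,"dy":0,"dz":-120,"roll":0,"grip":-1},{"dx":40,"dy":0,"dz":-130,"roll":0,"grip":-1},{"dx":70,"dy":0,"dz":-130,"roll":0,"grip":-1},{"dx":100,"dy":10,"dz":-130,"roll":0,"grip":-1},{"dx":125,"dy":30,"dz":-130,"roll":0,"grip":-1},{"dx":139,"dy":60,"dz":-130,"roll":0,"grip":-1},{"dx":139,"dy":90,"dz":-130,"roll":0,"grip":-1},{"dx":139,"dy":120,"dz":-130,"roll":0,"grip":-1}]}}

```text
time_s: 6.32
tcp_pos: [0.5715, -0.0182, 0.1763]
eef_rot: [0.999, 0.041, -0.0, 0.0]
contact_force: [0.8, 0.5, -0.6]
opening: 0.348
gripper_force: 39.8
```

Emit:
{"api": "arm_command", "payload": {"deltas": [{"dx":0,"dy":30,"dz":0,"roll":0,"grip":-1},{"dx":0,"dy":60,"dz":0,"roll":0,"grip":-1},{"dx":0,"dy":90,"dz":0,"roll":0,"grip":-1},{"dx":0,"dy":120,"dz":0,"roll":0,"grip":-1},{"dx":0,"dy":145,"dz":0,"roll":0,"grip":-1},{"dx":0,"dy":157,"dz":0,"roll":0,"grip":-1},{"dx":0,"dy":161,"dz":0,"roll":0,"grip":-1},{"dx":0,"dy":161,"dz":30,"roll":0,"grip":-1},{"dx":0,"dy":161,"dz":50,"roll":0,"grip":-1},{"dx":0,"dy":161,"dz":60,"roll":0,"grip":-1},{"dx":0,"dy":161,"dz":60,"roll":0,"grip":-1}]}}

```text
time_s: 7.23
tcp_pos: [0.5814, -0.1754, 0.1142]
eef_rot: [0.999, 0.041, -0.003, -0.002]
contact_force: [-0.1, 0.8, -0.1]
opening: 0.345
gripper_force: 39.8
```

```bash
python3 - <<'E'
from h import *
snap('wrist','wrist6'); s=sense(); print(s['time_s'],s['tcp_pos'],s['opening'],s['gripper_force'],s['contact_force'],R.from_quat(s['eef_rot']).as_matrix()[:,0])
g=cv2.imread('pics/wrist6.png',0)
E
```

```text
7.2833 [ 0.58256831 -0.17593341  0.1158581 ] 0.3490352404167779 39.81569794937968 [ 0.87245894 -0.31596411 -0.61381583] [ 0.99666199  0.08159266 -0.00274311]
```

View pics/wrist6.png

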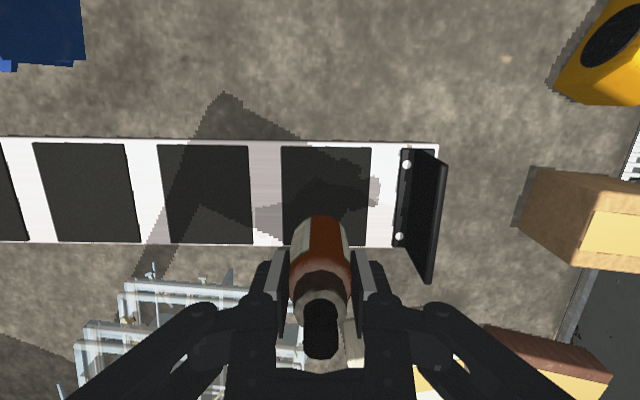

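The wrist view shows the bottle straight in the jaws. The end pad has corners (281,147), (371,148), (367,247), (284,245), and the end stop is at (425,215). I'll refine the pad poses from this.

```bash
python3 - <<'E'
from h import *
for n,cs in dict(p1=[(281,147),(371,148),(367,247),(284,245)],p2=[(156,145),(248,146),(253,245),(169,243)],p3=[(33,142),(125,144),(140,242),(58,241)]).items():
    Q=np.array([world('wrist6',*c,.013)[:2] for c in cs]); print(n,Q.mean(0).round(4),[np.linalg.norm(Q[k]-Q[k-3]).round(4) for k in range(4)])
for c in [(0,137),(438,145),(0,243),(395,247)]: print(world('wrist6',*c,.01)[:2].round(4))
s=sense(); t=s['tcp_pos']; print(proj('wrist6',[t[0],t[1],t[2]-.047]))
E
```

```text
p1 [ 0.5823 -0.18  ] [np.float64(0.0687), np.float64(0.084), np.float64(0.0703), np.float64(0.0829)]
p2 [ 0.576  -0.0844] [np.float64(0.0702), np.float64(0.0838), np.float64(0.071), np.float64(0.0828)]
p3 [0.5703 0.0096] [np.float64(0.07), np.float64(0.0826), np.float64(0.0693), np.float64(0.0833)]
[0.6107 0.0736]
[ 0.6325 -0.2623]
[0.5186 0.0949]
[ 0.5433 -0.2431]
[320.75000108 226.15740721]
```

Emit:
{"api": "arm_command", "payload": {"deltas": [{"dx":0,"dy":2,"dz":20,"roll":0,"grip":-1},{"dx":0,"dy":2,"dz":40,"roll":0,"grip":-1},{"dx":0,"dy":2,"dz":50,"roll":0,"grip":-1},{"dx":0,"dy":2,"dz":53,"roll":0,"grip":-1},{"dx":0,"dy":2,"dz":55,"roll":0,"grip":-1},{"dx":0,"dy":2,"dz":56,"roll":0,"grip":-1},{"dx":0,"dy":2,"dz":56,"roll":0,"grip":-1}]}}

```text
time_s: 7.87
tcp_pos: [0.5845, -0.1796, 0.0618]
eef_rot: [0.999, 0.04, 0.001, 0.0]
contact_force: [-0.7, -0.8, -0.0]
opening: 0.344
gripper_force: 39.8
```

Emit:
{"api": "arm_command", "payload": {"deltas": [{"dx":-1,"dy":-1,"dz":1,"roll":0,"grip":-1},{"dx":-1,"dy":-1,"dz":2,"roll":0,"grip":-1},{"dx":-1,"dy":-1,"dz":2,"roll":0,"grip":-1},{"dx":-1,"dy":-1,"dz":2,"roll":0,"grip":-1}]}}

```text
time_s: 8.2
tcp_pos: [0.5833, -0.1786, 0.06]
eef_rot: [0.999, 0.04, 0.001, 0.0]
contact_force: [0.4, 1.5, 5.9]
opening: 0.342
gripper_force: 40.5
```

Contact with the pad. I'll release partly, rise, and move toward the kraft carton.

Emit:
{"api": "arm_command", "payload": {"deltas": [{"dx":0,"dy":0,"dz":0,"roll":0,"grip":0},{"dx":0,"dy":0,"dz":0,"roll":0,"grip":0.1},{"dx":0,"dy":0,"dz":0,"roll":0,"grip":0.2},{"dx":0,"dy":0,"dz":-10,"roll":0,"grip":0.2},{"dx":0,"dy":0,"dz":-30,"roll":0,"grip":0.2},{"dx":0,"dy":0,"dz":-60,"roll":0,"grip":0.2},{"dx":0,"dy":0,"dz":-95,"roll":0,"grip":0.2},{"dx":0,"dy":0,"dz":-125,"roll":0,"grip":0.2},{"dx":0,"dy":0,"dz":-140,"roll":0,"grip":0.2},{"dx":0,"dy":0,"dz":-150,"roll":0,"grip":1},{"dx":0,"dy":0,"dz":-150,"roll":0,"grip":1}]}}

```text
time_s: 9.12
tcp_pos: [0.584, -0.1791, 0.2118]
eef_rot: [0.999, 0.04, 0.002, 0.001]
contact_force: [-0.0, -0.2, 0.5]
opening: 0.86
gripper_force: 0.0
```

```bash
python3 - <<'E'
from h import *
snap('wrist','wrist7'); s=sense(); print(s['time_s'],s['tcp_pos'],s['q'],R.from_quat(s['eef_rot']).as_matrix()[:,0])
# bottle check numerically: expected pixel of cap top
print(proj('wrist7',[.583,-.1782,.115]))
img=cv2.imread('pics/wrist7.png'); u,v=proj('wrist7',[.583,-.1782,.115]).astype(int)
# kraft top: warm bright colour blob
h=cv2.cvtColor(img,cv2.COLOR_BGR2HSV); m=cv2.inRange(h,(8,60,120),(28,200,255))
n,l,st,ce=cv2.connectedComponentsWithStats(m)
for i in range(1,n):
    if st[i,4]>600: print(st[i],ce[i])
print(proj('wrist7',[.588,-.383,.066]))
E
```

```text
9.1667 [ 0.58305243 -0.17869695  0.20981485] [-4.10672551e-01  3.87946234e-01  1.51184090e+00  8.70541455e-05
  1.24008611e+00  1.07930894e+00] [0.99673728 0.08069927 0.00155476]
[318.04690868 203.94381786]
[ 490  163   88   63 4055] [533.41257707 193.86781751]
[ 450  290   87   37 1669] [489.95925704 308.44877172]
[ 339  298   65   31 1257] [370.4797136  312.57358791]
[533.33970842 198.83493155]
```

Emit:
{"api": "arm_command", "payload": {"deltas": [{"dx":-1,"dy":17,"dz":0,"roll":-0.12,"grip":1},{"dx":-2,"dy":34,"dz":0,"roll":-0.245,"grip":1},{"dx":-3,"dy":51,"dz":0,"roll":-0.37,"grip":1},{"dx":-4,"dy":68,"dz":0,"roll":-0.49,"grip":1},{"dx":-5,"dy":85,"dz":0,"roll":-0.615,"grip":1},{"dx":-6,"dy":102,"dz":0,"roll":-0.74,"grip":1},{"dx":-7,"dy":119,"dz":0,"roll":-0.86,"grip":1},{"dx":-8,"dy":136,"dz":0,"roll":-0.985,"grip":1},{"dx":-9,"dy":153,"dz":0,"roll":-1.11,"grip":1},{"dx":-10,"dy":170,"dz":0,"roll":-1.23,"grip":1},{"dx":-11,"dy":187,"dz":0,"roll":-1.355,"grip":1},{"dx":-11,"dy":204,"dz":0,"roll":-1.48,"grip":1}]}}

```text
time_s: 10.17
tcp_pos: [0.5869, -0.3827, 0.2061]
eef_rot: [0.709, 0.706, -0.0, -0.002]
contact_force: [1.1, 0.1, -0.4]
opening: 1.003
gripper_force: 0.0
```

Emit:
{"api": "arm_command", "payload": {"deltas": [{"dx":0,"dy":0,"dz":0,"roll":-0.01,"grip":1},{"dx":0,"dy":0,"dz":0,"roll":-0.01,"grip":1}]}}

```text
time_s: 10.33
tcp_pos: [0.5871, -0.3827, 0.2064]
eef_rot: [0.708, 0.706, -0.0, -0.002]
contact_force: [0.1, 0.5, 0.8]
opening: 0.999
gripper_force: 0.0
```

```bash
cat >> h.py <<'E'
def box(name,z,ctr,yaw,L,W):
    "expected rectangle pixels; then measured top-face quad from a colour mask"
    a=np.array([np.cos(yaw),np.sin(yaw)]); b=np.array([-a[1],a[0]])
    return np.array([proj(name,[*(np.array(ctr)+i*L/2*a+j*W/2*b),z]) for i,j in [(1,1),(1,-1),(-1,-1),(-1,1)]])
E
python3 - <<'E'
from h import *
snap('wrist','wrist8'); s=sense(); print(s['time_s'],s['tcp_pos'],s['q'],R.from_quat(s['eef_rot']).as_matrix()[:,0])
print(box('wrist8',.066,[.588,-.383],np.pi/2,.07,.055).round(0).tolist())
img=cv2.imread('pics/wrist8.png'); h=cv2.cvtColor(img,cv2.COLOR_BGR2HSV); m=cv2.inRange(h,(8,60,110),(28,200,255))
n,l,st,ce=cv2.connectedComponentsWithStats(m)
for i in range(1,n):
    if st[i,4]>600: print(st[i],ce[i],cv2.minAreaRect(np.argwhere(l==i)[:,::-1].astype(np.float32)))
crop('wrist8',180,60,460,270,2.85,'w8c')
E
```

```text
10.3833 [ 0.58723996 -0.3818729   0.20680046] [-6.75379789e-01  5.21970402e-01  1.29206148e+00  5.43524558e-04
  1.33137385e+00 -6.72266873e-01] [0.0032465  0.99999085 0.00278739]
[[289.0, 149.0], [351.0, 149.0], [349.0, 222.0], [291.0, 222.0]]
[ 108    0   76  105 3473] [146.98589116  48.73221998] ((146.8092803955078, 46.69587707519531), (116.86634063720703, 32.998748779296875), 66.03751373291016)
[ 143  131   51  109 4902] [166.74785802 184.61831905] ((168.0, 185.0), (108.0, 50.0), 90.0)
[ 425  144   57   48 1357] [451.26750184 166.35519528] ((451.2318420410156, 166.82212829589844), (51.45199966430664, 38.283992767333984), 22.249025344848633)
[ 294  148   62   75 4302] [323.60599721 184.64783821] ((324.3023376464844, 185.09352111816406), (60.11623001098633, 73.93905639648438), 1.2453644275665283)
```

View pics/w8c.png

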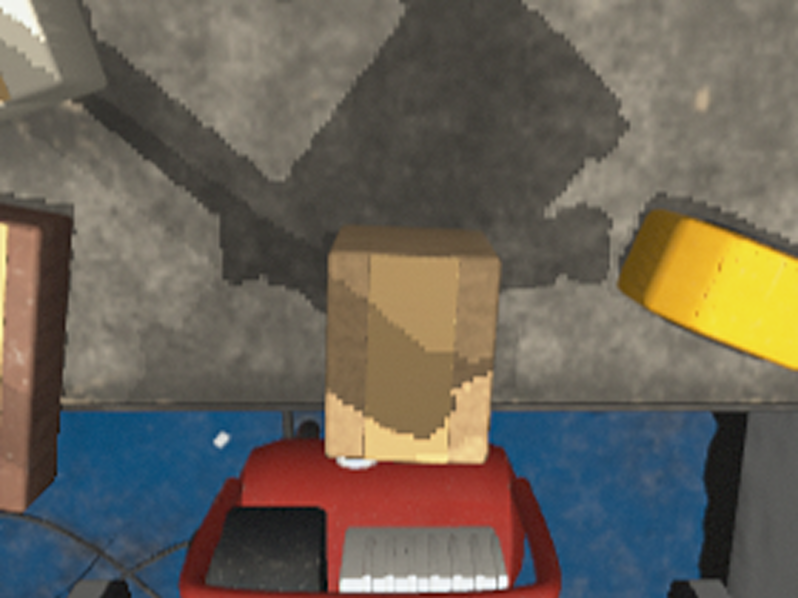

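The crop shows the kraft top face with corners (330,252), (498,255), (489,462), (325,458), almost aligned with the tool. I'll compute the offset.

```bash
python3 - <<'E'
from h import *
Q=np.array([world('wrist8',180+u/2.85,60+v/2.85,.066)[:2] for u,v in [(330,252),(498,255),(489,462),(325,458)]])
print(Q.mean(0).round(4),[np.linalg.norm(Q[k]-Q[k-3]).round(4) for k in range(4)],Q.round(4).tolist())
L=Q[0]+Q[1]-Q[2]-Q[3]; W=Q[1]+Q[2]-Q[0]-Q[3]; print(np.degrees(np.arctan2(L[1],L[0])),np.degrees(np.arctan2(W[1],W[0])))
E
```

```text
[ 0.5917 -0.3826] [np.float64(0.0523), np.float64(0.0694), np.float64(0.0549), np.float64(0.069)] [[0.5666, -0.3475], [0.6189, -0.3486], [0.6181, -0.4179], [0.5632, -0.4165]]
88.24810585039513 -1.343328843258515
```

Emit:
{"api": "arm_command", "payload": {"deltas": [{"dx":-1,"dy":4,"dz":0,"roll":0.023,"grip":1},{"dx":-1,"dy":4,"dz":35,"roll":0.023,"grip":1},{"dx":-1,"dy":4,"dz":70,"roll":0.023,"grip":1},{"dx":-1,"dy":4,"dz":105,"roll":0.023,"grip":1},{"dx":-1,"dy":4,"dz":135,"roll":0.023,"grip":1},{"dx":-1,"dy":4,"dz":155,"roll":0.023,"grip":1},{"dx":-1,"dy":4,"dz":165,"roll":0.023,"grip":1},{"dx":-1,"dy":4,"dz":166,"roll":0.023,"grip":1},{"dx":-1,"dy":4,"dz":166,"roll":0.023,"grip":-1},{"dx":-1,"dy":4,"dz":166,"roll":0.023,"grip":-1},{"dx":-1,"dy":4,"dz":166,"roll":0.023,"grip":-1},{"dx":-1,"dy":4,"dz":166,"roll":0.023,"grip":-1}], "force": 40}}

```text
time_s: 11.38
tcp_pos: [0.5934, -0.3847, 0.0452]
eef_rot: [0.715, 0.699, 0.0, 0.002]
contact_force: [-0.2, 0.6, 5.7]
opening: 0.632
gripper_force: 44.1
```

Emit:
{"api": "arm_command", "payload": {"deltas": [{"dx":0,"dy":0,"dz":0,"roll":0,"grip":-1},{"dx":0,"dy":0,"dz":0,"roll":0,"grip":-1},{"dx":0,"dy":0,"dz":0,"roll":0,"grip":-1}]}}

```text
time_s: 11.63
tcp_pos: [0.5934, -0.3847, 0.0452]
eef_rot: [0.715, 0.699, 0.0, 0.002]
contact_force: [-1.1, 0.2, 6.9]
opening: 0.631
gripper_force: 44.3
```

Emit:
{"api": "arm_command", "payload": {"deltas": [{"dx":0,"dy":0,"dz":-10,"roll":0,"grip":-1},{"dx":0,"dy":0,"dz":-40,"roll":0,"grip":-1},{"dx":0,"dy":0,"dz":-75,"roll":0,"grip":-1},{"dx":0,"dy":0,"dz":-110,"roll":0,"grip":-1},{"dx":0,"dy":0,"dz":-145,"roll":0,"grip":-1},{"dx":15,"dy":-1,"dz":-175,"roll":0.12,"grip":-1},{"dx":35,"dy":-2,"dz":-190,"roll":0.24,"grip":-1},{"dx":60,"dy":-4,"dz":-190,"roll":0.36,"grip":-1},{"dx":90,"dy":-6,"dz":-190,"roll":0.48,"grip":-1},{"dx":120,"dy":-9,"dz":-190,"roll":0.6,"grip":-1},{"dx":150,"dy":-12,"dz":-190,"roll":0.72,"grip":-1},{"dx":180,"dy":-14,"dz":-190,"roll":0.84,"grip":-1}]}}

```text
time_s: 12.63
tcp_pos: [0.5816, -0.202, 0.2337]
eef_rot: [0.939, 0.344, 0.0, -0.0]
contact_force: [1.3, -0.3, -1.2]
opening: 0.632
gripper_force: 43.3
```

```bash
cat >> h.py <<'E'
def go(tx,ty,tz,yaw_deg):
    "deltas (mm, rad) from measured pose to a target TCP pose"
    s=sense(); M=R.from_quat(s['eef_rot']).as_matrix(); d=M.T@(np.array([tx,ty,tz])-s['tcp_pos'])
    y=np.arctan2(M[1,0],M[0,0]); r=(y-np.radians(yaw_deg)+np.pi)%(2*np.pi)-np.pi
    print('t',s['time_s'],'tcp',s['tcp_pos'].round(4),'yaw',np.degrees(y).round(2),'q6',s['q'][5].round(2),'open',round(s['opening'],3),'gf',s['gripper_force'],'F',s['contact_force'].round(1)); print('DELTA',(d*1000).round(1),'roll',round(r,3))
E
python3 -c "
from h import *
go(.575,-.0833,.2,4.0)"
```

```text
t 12.6333 tcp [ 0.5816 -0.202   0.2337] yaw 40.18 q6 0.42 open 0.632 gf 43.3013516664505 F [ 1.3 -0.3 -1.2]
DELTA [ 71.5 -95.   33.7] roll 0.632
```

Emit:
{"api": "arm_command", "payload": {"deltas": [{"dx":17,"dy":-22,"dz":0,"roll":0.12,"grip":-1},{"dx":34,"dy":-44,"dz":0,"roll":0.24,"grip":-1},{"dx":50,"dy":-66,"dz":0,"roll":0.36,"grip":-1},{"dx":62,"dy":-84,"dz":0,"roll":0.48,"grip":-1},{"dx":69,"dy":-92,"dz":20,"roll":0.58,"grip":-1},{"dx":69,"dy":-92,"dz":60,"roll":0.62,"grip":-1},{"dx":69,"dy":-92,"dz":90,"roll":0.62,"grip":-1},{"dx":69,"dy":-92,"dz":90,"roll":0.62,"grip":-1},{"dx":69,"dy":-92,"dz":90,"roll":0.62,"grip":-1}]}}

```text
time_s: 13.38
tcp_pos: [0.5734, -0.0883, 0.1423]
eef_rot: [0.999, 0.044, -0.002, -0.001]
contact_force: [0.1, 0.8, -1.1]
opening: 0.633
gripper_force: 43.5
```

```bash
python3 -c "
from h import *
go(.575,-.0833,.058,4.0); snap('wrist','wrist9')
im=cv2.imread('pics/wrist9.png'); h=cv2.cvtColor(im,cv2.COLOR_BGR2HSV); m=cv2.inRange(h,(8,60,100),(28,200,255))
n,l,st,ce=cv2.connectedComponentsWithStats(m)
for i in range(1,n):
    if st[i,4]>900: print(st[i],ce[i],cv2.minAreaRect(np.argwhere(l==i)[:,::-1].astype(np.float32)))
t=sense()['tcp_pos']; print(box('wrist9',t[2]-.045+.066,t[:2]+[.002,0],np.radians(4),.07,.055).round(0).tolist())"
```

```text
t 13.3833 tcp [ 0.5734 -0.0883  0.1423] yaw 5.05 q6 1.21 open 0.633 gf 43.50865066051483 F [ 0.1  0.8 -1.1]
DELTA [ 2.3 -4.7 84.3] roll 0.018
[  256   194   129   151 16895] [319.96223735 270.85989938] ((322.2642517089844, 270.3431396484375), (149.32876586914062, 128.22207641601562), 87.61405944824219)
[ 554  328   86   59 3295] [601.85766313 357.10682853] ((601.1168823242188, 355.8730773925781), (87.78907775878906, 43.81074142456055), 13.570433616638184)
[[255.0, 206.0], [391.0, 208.0], [378.0, 347.0], [262.0, 345.0]]
```

Emit:
{"api": "arm_command", "payload": {"deltas": [{"dx":2,"dy":-5,"dz":20,"roll":0.018,"grip":-1},{"dx":2,"dy":-5,"dz":45,"roll":0.018,"grip":-1},{"dx":2,"dy":-5,"dz":65,"roll":0.018,"grip":-1},{"dx":2,"dy":-5,"dz":76,"roll":0.018,"grip":-1},{"dx":2,"dy":-5,"dz":80,"roll":0.018,"grip":-1},{"dx":2,"dy":-5,"dz":80,"roll":0.018,"grip":-1},{"dx":2,"dy":-5,"dz":80,"roll":0.018,"grip":-1}]}}

```text
time_s: 14.02
tcp_pos: [0.5778, -0.0841, 0.0644]
eef_rot: [0.999, 0.035, 0.001, 0.0]
contact_force: [-0.3, 0.3, -2.4]
opening: 0.626
gripper_force: 43.5
```

```bash
python3 -c "
from h import *
go(.575,-.0833,.058,4.0)"
```

```text
t 14.0167 tcp [ 0.5778 -0.0841  0.0644] yaw 3.99 q6 1.24 open 0.626 gf 43.52034866809845 F [-0.3  0.3 -2.4]
DELTA [-2.8 -1.   6.4] roll -0.0
```

Emit:
{"api": "arm_command", "payload": {"deltas": [{"dx":-3,"dy":-1,"dz":3,"roll":0,"grip":-1},{"dx":-3,"dy":-1,"dz":5,"roll":0,"grip":-1},{"dx":-3,"dy":-1,"dz":7,"roll":0,"grip":-1},{"dx":-3,"dy":-1,"dz":7,"roll":0,"grip":-1},{"dx":-3,"dy":-1,"dz":7,"roll":0,"grip":-1}]}}

```text
time_s: 14.43
tcp_pos: [0.5739, -0.0828, 0.0581]
eef_rot: [0.999, 0.035, 0.001, 0.0]
contact_force: [-4.3, 1.3, 15.1]
opening: 0.63
gripper_force: 45.5
```

Emit:
{"api": "arm_command", "payload": {"deltas": [{"dx":0,"dy":0,"dz":0,"roll":0,"grip":0.6},{"dx":0,"dy":0,"dz":0,"roll":0,"grip":0.6},{"dx":0,"dy":0,"dz":0,"roll":0,"grip":0.6},{"dx":0,"dy":0,"dz":-10,"roll":0,"grip":0.6},{"dx":0,"dy":0,"dz":-40,"roll":0,"grip":0.6},{"dx":0,"dy":0,"dz":-75,"roll":0,"grip":0.6},{"dx":0,"dy":0,"dz":-110,"roll":0,"grip":0.6},{"dx":0,"dy":0,"dz":-145,"roll":0,"grip":1},{"dx":0,"dy":0,"dz":-180,"roll":0,"grip":1},{"dx":0,"dy":0,"dz":-195,"roll":0,"grip":1},{"dx":0,"dy":0,"dz":-195,"roll":0,"grip":1},{"dx":0,"dy":0,"dz":-195,"roll":0,"grip":1}]}}

```text
time_s: 15.43
tcp_pos: [0.5739, -0.0829, 0.2523]
eef_rot: [0.999, 0.035, 0.001, 0.0]
contact_force: [-0.6, -0.7, -0.8]
opening: 0.996
gripper_force: 0.0
```

```bash
python3 - <<'E'
from h import *
go(.4396,-.2621,.25,-72.3)
snap('wrist','wrist10')
# kraft + bottle check
print('kraft expect',box('wrist10',.079,[.5767,-.0833],np.radians(4),.07,.055).round(0).tolist(),'cap',proj('wrist10',[.583,-.178,.115]).round(0))
im=cv2.imread('pics/wrist10.png'); h=cv2.cvtColor(im,cv2.COLOR_BGR2HSV); m=cv2.inRange(h,(8,60,100),(28,200,255))
n,l,st,ce=cv2.connectedComponentsWithStats(m)
for i in range(1,n):
    if st[i,4]>600: print(st[i],ce[i],cv2.minAreaRect(np.argwhere(l==i)[:,::-1].astype(np.float32)))
for z in (.05,.1,.13,.15,.17,.2): print(z,world('wrist3',437,145,z)[:2].round(3),world('wrist2',183,25,z)[:2].round(3))
E
```

```text
t 15.4333 tcp [ 0.5739 -0.0829  0.2523] yaw 4.0 q6 1.24 open 0.996 gf 0.0 F [-0.6 -0.7 -0.8]
DELTA [-146.5  169.4    2.1] roll 1.332
kraft expect [[292.0, 141.0], [348.0, 141.0], [346.0, 208.0], [294.0, 208.0]] cap [424. 186.]
[ 293  142   54   68 3518] [319.48237635 174.53212052] ((319.5, 175.5), (67.0, 53.0), 90.0)
[ 503  268   91   48 2681] [548.09138381 291.57627751] ((548.1636962890625, 291.81005859375), (85.49054718017578, 34.714046478271484), 13.348727226257324)
[451 270  44  26 703] [475.36273115 282.29871977] ((473.6346435546875, 283.173095703125), (19.415494918823242, 42.75331497192383), 78.69007110595703)
0.05 [ 0.495 -0.191] [ 0.513 -0.187]
0.1 [ 0.501 -0.173] [ 0.513 -0.207]
0.13 [ 0.505 -0.161] [ 0.512 -0.22 ]
0.15 [ 0.507 -0.154] [ 0.512 -0.228]
0.17 [ 0.51  -0.147] [ 0.512 -0.237]
0.2 [ 0.514 -0.136] [ 0.511 -0.249]
```

Kraft matches its expected pixels to within 1 px. Moving above the white carton.

Emit:
{"api": "arm_command", "payload": {"deltas": [{"dx":0,"dy":20,"dz":-20,"roll":0.11,"grip":1},{"dx":0,"dy":45,"dz":-30,"roll":0.22,"grip":1},{"dx":-5,"dy":75,"dz":-30,"roll":0.33,"grip":1},{"dx":-15,"dy":105,"dz":-30,"roll":0.44,"grip":1},{"dx":-30,"dy":130,"dz":-30,"roll":0.55,"grip":1},{"dx":-50,"dy":150,"dz":-30,"roll":0.67,"grip":1},{"dx":-75,"dy":165,"dz":-30,"roll":0.78,"grip":1},{"dx":-100,"dy":170,"dz":-30,"roll":0.89,"grip":1},{"dx":-125,"dy":170,"dz":-20,"roll":1.0,"grip":1},{"dx":-140,"dy":170,"dz":0,"roll":1.11,"grip":1},{"dx":-147,"dy":170,"dz":20,"roll":1.22,"grip":1},{"dx":-147,"dy":170,"dz":30,"roll":1.332,"grip":1}]}}

```text
time_s: 16.48
tcp_pos: [0.4344, -0.2608, 0.217]
eef_rot: [0.805, -0.593, -0.004, 0.0]
contact_force: [0.2, 0.6, 0.2]
opening: 1.004
gripper_force: 0.0
```

Emit:
{"api": "arm_command", "payload": {"deltas": [{"dx":0,"dy":0,"dz":0,"roll":0,"grip":1},{"dx":0,"dy":0,"dz":0,"roll":0,"grip":1},{"dx":0,"dy":0,"dz":0,"roll":0,"grip":1}]}}

```text
time_s: 16.73
tcp_pos: [0.4389, -0.2626, 0.2207]
eef_rot: [0.808, -0.589, -0.0, -0.0]
contact_force: [0.3, -0.6, 0.4]
opening: 1.001
gripper_force: 0.0
```

```bash
python3 - <<'E'
from h import *
go(.4396,-.2621,.035,-72.3)
snap('wrist','wrist11')
E=box('wrist11',.05,[.4396,-.2621],np.radians(-72.3),.095,.062); print(E.round(0).tolist())
im=cv2.imread('pics/wrist11.png')
# edges by gradient along rows/cols through expected centre
c=E.mean(0).astype(int); g=im.astype(int).sum(2)//3
print('row',c[1],[ (x,int(g[c[1],x])) for x in range(c[0]-60,c[0]+61,4)])
for r in (c[1]-35,c[1]+35): print('row',r,[int(g[r,x]) for x in range(c[0]-60,c[0]+61,3)])
for q in (c[0]-22,c[0]+22): print('col',q,c[1],[int(g[y,q]) for y in range(c[1]-75,c[1]+76,3)])
E
```

```text
t 16.7333 tcp [ 0.4389 -0.2626  0.2207] yaw -72.13 q6 2.16 open 1.001 gf 0.0 F [ 0.3 -0.6  0.4]
DELTA [-1.000e-01 -9.000e-01  1.857e+02] roll 0.003
[[288.0, 130.0], [352.0, 130.0], [349.0, 222.0], [290.0, 222.0]]
row 176 [(259, 110), (263, 93), (267, 75), (271, 61), (275, 62), (279, 64), (283, 62), (287, 65), (291, 116), (295, 116), (299, 116), (303, 114), (307, 90), (311, 91), (315, 91), (319, 90), (323, 90), (327, 91), (331, 91), (335, 118), (339, 117), (343, 166), (347, 212), (351, 44), (355, 61), (359, 97), (363, 97), (367, 56), (371, 98), (375, 98), (379, 101)]
row 141 [97, 98, 104, 101, 94, 96, 91, 91, 93, 90, 214, 224, 225, 225, 224, 229, 185, 184, 186, 184, 186, 185, 186, 185, 186, 187, 213, 214, 214, 212, 214, 79, 72, 74, 75, 81, 91, 102, 98, 109, 102]
row 211 [61, 68, 63, 67, 66, 70, 64, 69, 77, 66, 72, 147, 147, 148, 147, 150, 113, 114, 115, 115, 114, 113, 114, 114, 112, 148, 118, 113, 114, 115, 59, 66, 55, 54, 50, 89, 91, 93, 93, 94, 82]
col 297 176 [91, 92, 87, 80, 79, 81, 78, 80, 85, 100, 186, 225, 225, 225, 224, 224, 225, 225, 225, 217, 211, 210, 220, 118, 116, 117, 116, 116, 147, 147, 147, 149, 147, 149, 147, 148, 148, 147, 146, 146, 113, 67, 61, 63, 72, 63, 125, 79, 77, 93, 189]
col 341 176 [60, 72, 107, 98, 87, 83, 81, 80, 72, 96, 151, 226, 214, 213, 214, 213, 213, 212, 212, 212, 212, 212, 211, 212, 211, 113, 116, 115, 117, 115, 116, 117, 115, 114, 115, 114, 115, 114, 119, 149, 141, 112, 102, 103, 104, 101, 107, 110, 110, 94, 142]
```

White edges agree with the estimate to within 1–2 px. Descending to grip.

Emit:
{"api": "arm_command", "payload": {"deltas": [{"dx":0,"dy":0,"dz":35,"roll":0,"grip":1},{"dx":0,"dy":0,"dz":70,"roll":0,"grip":1},{"dx":0,"dy":0,"dz":105,"roll":0,"grip":1},{"dx":0,"dy":0,"dz":140,"roll":0,"grip":1},{"dx":0,"dy":0,"dz":165,"roll":0,"grip":1},{"dx":0,"dy":0,"dz":180,"roll":0,"grip":1},{"dx":0,"dy":0,"dz":187,"roll":0,"grip":1},{"dx":0,"dy":0,"dz":187,"roll":0,"grip":1},{"dx":0,"dy":0,"dz":187,"roll":0,"grip":-1},{"dx":0,"dy":0,"dz":187,"roll":0,"grip":-1},{"dx":0,"dy":0,"dz":187,"roll":0,"grip":-1},{"dx":0,"dy":0,"dz":187,"roll":0,"grip":-1}], "force": 40}}

```text
time_s: 17.78
tcp_pos: [0.4398, -0.2635, 0.0356]
eef_rot: [0.807, -0.59, 0.002, 0.0]
contact_force: [-0.8, 1.0, 7.1]
opening: 0.711
gripper_force: 43.7
```

Emit:
{"api": "arm_command", "payload": {"deltas": [{"dx":0,"dy":0,"dz":0,"roll":0,"grip":-1},{"dx":0,"dy":0,"dz":0,"roll":0,"grip":-1},{"dx":0,"dy":0,"dz":0,"roll":0,"grip":-1}]}}

```text
time_s: 18.03
tcp_pos: [0.4398, -0.2634, 0.0356]
eef_rot: [0.807, -0.59, 0.002, 0.0]
contact_force: [-1.3, 0.2, 7.3]
opening: 0.707
gripper_force: 43.7
```

Emit:
{"api": "arm_command", "payload": {"deltas": [{"dx":0,"dy":0,"dz":-10,"roll":0,"grip":-1},{"dx":0,"dy":0,"dz":-40,"roll":0,"grip":-1},{"dx":0,"dy":0,"dz":-75,"roll":0,"grip":-1},{"dx":0,"dy":0,"dz":-110,"roll":0,"grip":-1},{"dx":0,"dy":0,"dz":-145,"roll":0,"grip":-1},{"dx":0,"dy":0,"dz":-180,"roll":0,"grip":-1},{"dx":4,"dy":-10,"dz":-215,"roll":-0.1,"grip":-1},{"dx":10,"dy":-30,"dz":-240,"roll":-0.22,"grip":-1},{"dx":18,"dy":-55,"dz":-245,"roll":-0.34,"grip":-1},{"dx":25,"dy":-80,"dz":-245,"roll":-0.46,"grip":-1},{"dx":30,"dy":-105,"dz":-245,"roll":-0.58,"grip":-1},{"dx":20,"dy":-125,"dz":-245,"roll":-0.7,"grip":-1}]}}

```text
time_s: 19.03
tcp_pos: [0.566, -0.2453, 0.2802]
eef_rot: [0.961, -0.275, 0.002, 0.001]
contact_force: [0.7, 0.1, -1.9]
opening: 0.711
gripper_force: 45.1
```

```bash
python3 -c "
from h import *
go(.5714,.0115,.28,4.0)"
```

```text
t 19.0333 tcp [ 0.566  -0.2453  0.2802] yaw -31.93 q6 1.61 open 0.711 gf 45.106374621391296 F [ 0.7  0.1 -1.9]
DELTA [-131.3 -220.8   -0.4] roll -0.627
```

Emit:
{"api": "arm_command", "payload": {"deltas": [{"dx":-16,"dy":-26,"dz":0,"roll":-0.08,"grip":-1},{"dx":-32,"dy":-53,"dz":0,"roll":-0.16,"grip":-1},{"dx":-48,"dy":-80,"dz":0,"roll":-0.24,"grip":-1},{"dx":-64,"dy":-107,"dz":0,"roll":-0.32,"grip":-1},{"dx":-80,"dy":-134,"dz":0,"roll":-0.4,"grip":-1},{"dx":-96,"dy":-161,"dz":0,"roll":-0.48,"grip":-1},{"dx":-112,"dy":-188,"dz":0,"roll":-0.56,"grip":-1},{"dx":-124,"dy":-210,"dz":15,"roll":-0.6,"grip":-1},{"dx":-130,"dy":-219,"dz":50,"roll":-0.61,"grip":-1},{"dx":-130,"dy":-219,"dz":90,"roll":-0.61,"grip":-1},{"dx":-130,"dy":-219,"dz":130,"roll":-0.61,"grip":-1},{"dx":-130,"dy":-219,"dz":150,"roll":-0.61,"grip":-1}]}}

```text
time_s: 20.03
tcp_pos: [0.5672, 0.0118, 0.1256]
eef_rot: [1.0, 0.024, -0.003, -0.0]
contact_force: [-1.7, -0.8, -3.8]
opening: 0.709
gripper_force: 45.1
```

Emit:
{"api": "arm_command", "payload": {"deltas": [{"dx":0,"dy":0,"dz":0,"roll":0,"grip":-1},{"dx":0,"dy":0,"dz":0,"roll":0,"grip":-1}]}}

```text
time_s: 20.2
tcp_pos: [0.5696, 0.011, 0.1288]
eef_rot: [1.0, 0.024, -0.001, -0.0]
contact_force: [-0.2, 0.3, -2.6]
opening: 0.706
gripper_force: 45.1
```

```bash
python3 -c "
from h import *
go(.5714,.0115,.0486,4.0)"
```

```text
t 20.2 tcp [0.5696 0.011  0.1288] yaw 2.75 q6 1.42 open 0.706 gf 45.090837478637695 F [-0.2  0.3 -2.6]
DELTA [ 2.  -0.3 80.2] roll -0.022
```

Emit:
{"api": "arm_command", "payload": {"deltas": [{"dx":2,"dy":0,"dz":25,"roll":-0.022,"grip":-1},{"dx":2,"dy":0,"dz":50,"roll":-0.022,"grip":-1},{"dx":2,"dy":0,"dz":66,"roll":-0.022,"grip":-1},{"dx":2,"dy":0,"dz":74,"roll":-0.022,"grip":-1},{"dx":2,"dy":0,"dz":76,"roll":-0.022,"grip":-1},{"dx":2,"dy":0,"dz":76,"roll":-0.022,"grip":-1},{"dx":2,"dy":0,"dz":76,"roll":-0.022,"grip":-1}]}}

```text
time_s: 20.78
tcp_pos: [0.5742, 0.0108, 0.0547]
eef_rot: [0.999, 0.035, 0.002, 0.0]
contact_force: [-0.4, 0.6, -2.4]
opening: 0.71
gripper_force: 45.1
```

```bash
python3 -c "
from h import *
go(.5714,.0115,.0486,4.0)"
```

```text
t 20.7833 tcp [0.5742 0.0108 0.0547] yaw 3.99 q6 1.4 open 0.71 gf 45.078797936439514 F [-0.4  0.6 -2.4]
DELTA [-2.7 -0.9  6.1] roll -0.0
```

Emit:
{"api": "arm_command", "payload": {"deltas": [{"dx":-3,"dy":-1,"dz":3,"roll":0,"grip":-1},{"dx":-3,"dy":-1,"dz":5,"roll":0,"grip":-1},{"dx":-3,"dy":-1,"dz":6,"roll":0,"grip":-1},{"dx":-3,"dy":-1,"dz":6,"roll":0,"grip":-1},{"dx":-3,"dy":-1,"dz":6,"roll":0,"grip":-1}]}}

```text
time_s: 21.2
tcp_pos: [0.5697, 0.0118, 0.0486]
eef_rot: [0.999, 0.035, 0.001, -0.0]
contact_force: [-3.3, 0.5, 11.1]
opening: 0.708
gripper_force: 46.5
```

Emit:
{"api": "arm_command", "payload": {"deltas": [{"dx":0,"dy":0,"dz":0,"roll":0,"grip":0.75},{"dx":0,"dy":0,"dz":0,"roll":0,"grip":0.75},{"dx":0,"dy":0,"dz":0,"roll":0,"grip":0.75},{"dx":0,"dy":0,"dz":-10,"roll":0,"grip":0.75},{"dx":0,"dy":0,"dz":-40,"roll":0,"grip":0.75},{"dx":0,"dy":0,"dz":-75,"roll":0,"grip":0.75},{"dx":0,"dy":0,"dz":-110,"roll":0,"grip":0.75},{"dx":0,"dy":0,"dz":-145,"roll":0,"grip":1},{"dx":0,"dy":0,"dz":-180,"roll":0,"grip":1},{"dx":0,"dy":0,"dz":-200,"roll":0,"grip":1},{"dx":0,"dy":0,"dz":-205,"roll":0,"grip":1},{"dx":0,"dy":0,"dz":-205,"roll":0,"grip":1}]}}

```text
time_s: 22.2
tcp_pos: [0.5707, 0.0117, 0.2543]
eef_rot: [0.999, 0.035, 0.002, 0.0]
contact_force: [0.0, 0.9, 0.0]
opening: 1.001
gripper_force: 0.0
```

```bash
python3 - <<'E'
from h import *
go(.432,-.3946,.25,-101.5)
snap('wrist','wrist12')
E=box('wrist12',.063,[.5702,.0115],np.radians(4),.095,.062); print(E.round(0).tolist())
g=cv2.imread('pics/wrist12.png').astype(int).sum(2)//3; c=E.mean(0).astype(int)
for r in (c[1]-35,c[1]+35): print('row',r,[int(g[r,x]) for x in range(c[0]-45,c[0]+46,3)],c[0]-45)
for q in (c[0]-20,c[0]+20): print('col',q,[int(g[y,q]) for y in range(c[1]-60,c[1]+61,3)],c[1]-60)
E
```

```text
t 22.2 tcp [0.5707 0.0117 0.2543] yaw 4.0 q6 1.4 open 1.001 gf 0.0 F [0.  0.9 0. ]
DELTA [-166.7  395.6    3.8] roll 1.841
[[289.0, 130.0], [350.0, 130.0], [347.0, 217.0], [292.0, 216.0]]
row 138 [147, 148, 147, 148, 147, 149, 155, 155, 156, 155, 157, 124, 121, 123, 122, 122, 122, 121, 121, 121, 150, 230, 228, 228, 228, 187, 232, 230, 231, 230, 230] 274
row 208 [99, 103, 104, 98, 99, 104, 185, 211, 214, 116, 117, 95, 93, 94, 93, 91, 85, 167, 167, 163, 212, 214, 212, 213, 197, 87, 88, 91, 93, 96, 108] 274
col 299 [99, 93, 99, 70, 58, 90, 107, 155, 154, 155, 156, 154, 155, 154, 154, 153, 154, 153, 154, 153, 154, 153, 152, 150, 126, 118, 117, 118, 120, 118, 118, 208, 167, 127, 116, 51, 52, 51, 59, 57, 54] 113
col 339 [94, 90, 90, 92, 96, 83, 100, 229, 227, 228, 227, 228, 228, 228, 230, 149, 153, 154, 152, 153, 133, 120, 189, 215, 215, 213, 213, 214, 212, 213, 213, 211, 212, 212, 213, 101, 91, 84, 82, 91, 100] 113
```

White sits on its pad to within about 1 px of expected. Moving to the brown carton.

Emit:
{"api": "arm_command", "payload": {"deltas": [{"dx":0,"dy":30,"dz":-20,"roll":-0.1,"grip":1},{"dx":0,"dy":65,"dz":-30,"roll":-0.2,"grip":1},{"dx":0,"dy":100,"dz":-30,"roll":-0.3,"grip":1},{"dx":0,"dy":135,"dz":-30,"roll":-0.4,"grip":1},{"dx":-10,"dy":170,"dz":-30,"roll":-0.5,"grip":1},{"dx":-25,"dy":205,"dz":-30,"roll":-0.6,"grip":1},{"dx":-45,"dy":240,"dz":-30,"roll":-0.7,"grip":1},{"dx":-65,"dy":270,"dz":-30,"roll":-0.8,"grip":1},{"dx":-85,"dy":300,"dz":-30,"roll":-0.9,"grip":1},{"dx":-105,"dy":325,"dz":-25,"roll":-1.0,"grip":1},{"dx":-125,"dy":350,"dz":-15,"roll":-1.1,"grip":1},{"dx":-140,"dy":370,"dz":0,"roll":-1.2,"grip":1}]}}

```text
time_s: 23.25
tcp_pos: [0.4536, -0.3687, 0.2502]
eef_rot: [0.804, 0.595, -0.0, -0.001]
contact_force: [1.5, -0.0, 0.4]
opening: 1.0
gripper_force: 0.0
```

```bash
python3 -c "
from h import *
go(.432,-.3946,.22,78.5)"
```

```text
t 23.25 tcp [ 0.4536 -0.3687  0.2502] yaw 72.98 q6 -0.5 open 1.0 gf 0.0 F [ 1.5 -0.   0.4]
DELTA [-31.1 -13.   30.2] roll -0.096
```

Emit:
{"api": "arm_command", "payload": {"deltas": [{"dx":-15,"dy":-6,"dz":15,"roll":-0.05,"grip":1},{"dx":-30,"dy":-12,"dz":30,"roll":-0.09,"grip":1},{"dx":-30,"dy":-12,"dz":30,"roll":-0.09,"grip":1},{"dx":-30,"dy":-12,"dz":30,"roll":-0.09,"grip":1}]}}

```text
time_s: 23.58
tcp_pos: [0.4336, -0.3911, 0.2191]
eef_rot: [0.778, 0.628, 0.0, -0.003]
contact_force: [0.4, 1.1, 0.8]
opening: 1.001
gripper_force: 0.0
```

```bash
python3 - <<'E'
from h import *
go(.432,-.3946,.025,78.5)
snap('wrist','wrist13')
print(box('wrist13',.036,[.432,-.3946],np.radians(78.5),.11,.05).round(0).tolist())
crop('wrist13',220,90,440,250,3.6,'w13c')
E
```

```text
t 23.5833 tcp [ 0.4336 -0.3911  0.2191] yaw 77.75 q6 -0.64 open 1.001 gf 0.0 F [0.4 1.1 0.8]
DELTA [-4.500e+00  1.000e-01  1.941e+02] roll -0.013
[[293.0, 126.0], [343.0, 125.0], [342.0, 228.0], [297.0, 228.0]]
```

View pics/w13c.png

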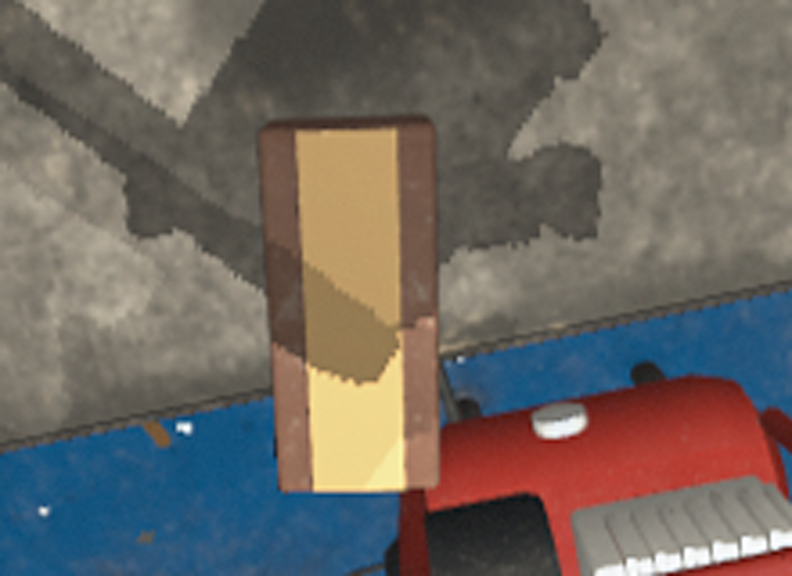

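The crop shows the brown carton top with corners (262,130), (434,128), (438,490), (281,492). I'll refine its pose from those.

```bash
python3 - <<'E'
from h import *
Q=np.array([world('wrist13',220+u/3.6,90+v/3.6,.036)[:2] for u,v in [(262,130),(434,128),(438,490),(281,492)]])
c=Q.mean(0); L=Q[0]+Q[1]-Q[2]-Q[3]; y=np.degrees(np.arctan2(L[1],L[0]))
print(c.round(4),[np.linalg.norm(Q[k]-Q[k-3]).round(4) for k in range(4)],y)
go(*c,.022,y)
E
```

```text
[ 0.4317 -0.3937] [np.float64(0.0476), np.float64(0.1083), np.float64(0.048), np.float64(0.1085)] 79.49053887618
t 23.6333 tcp [ 0.4348 -0.3912  0.2204] yaw 77.81 q6 -0.64 open 1.0 gf 0.0 F [-0.2 -0.1  0. ]
DELTA [ -3.6  -2.  198.4] roll -0.029
```

Emit:
{"api": "arm_command", "payload": {"deltas": [{"dx":-4,"dy":-2,"dz":35,"roll":-0.028,"grip":1},{"dx":-4,"dy":-2,"dz":70,"roll":-0.028,"grip":1},{"dx":-4,"dy":-2,"dz":105,"roll":-0.028,"grip":1},{"dx":-4,"dy":-2,"dz":140,"roll":-0.028,"grip":1},{"dx":-4,"dy":-2,"dz":168,"roll":-0.028,"grip":1},{"dx":-4,"dy":-2,"dz":185,"roll":-0.028,"grip":1},{"dx":-4,"dy":-2,"dz":194,"roll":-0.028,"grip":1},{"dx":-4,"dy":-2,"dz":194,"roll":-0.028,"grip":0.6},{"dx":-4,"dy":-2,"dz":194,"roll":-0.028,"grip":-1},{"dx":-4,"dy":-2,"dz":194,"roll":-0.028,"grip":-1},{"dx":-4,"dy":-2,"dz":194,"roll":-0.028,"grip":-1},{"dx":-4,"dy":-2,"dz":194,"roll":-0.028,"grip":-1}], "force": 40}}

```text
time_s: 24.63
tcp_pos: [0.4339, -0.3976, 0.0314]
eef_rot: [0.769, 0.64, -0.0, 0.003]
contact_force: [-6.2, 2.4, 20.4]
opening: 0.301
gripper_force: 8.9
```

Emit:
{"api": "arm_command", "payload": {"deltas": [{"dx":0,"dy":0,"dz":0,"roll":0,"grip":-1},{"dx":0,"dy":0,"dz":0,"roll":0,"grip":-1},{"dx":0,"dy":0,"dz":0,"roll":0,"grip":-1},{"dx":0,"dy":0,"dz":0,"roll":0,"grip":-1}]}}

```text
time_s: 24.97
tcp_pos: [0.4338, -0.3978, 0.0317]
eef_rot: [0.769, 0.64, -0.0, 0.003]
contact_force: [-3.7, 0.3, 16.1]
opening: 0.004
gripper_force: 8.3
```

The jaws closed above the low carton, so the grip was too high. I'll rise and re-measure.

Emit:
{"api": "arm_command", "payload": {"deltas": [{"dx":0,"dy":0,"dz":-30,"roll":0,"grip":-1},{"dx":0,"dy":0,"dz":-65,"roll":0,"grip":1},{"dx":0,"dy":0,"dz":-100,"roll":0,"grip":1},{"dx":0,"dy":0,"dz":-135,"roll":0,"grip":1},{"dx":0,"dy":0,"dz":-170,"roll":0,"grip":1},{"dx":0,"dy":0,"dz":-190,"roll":0,"grip":1},{"dx":0,"dy":0,"dz":-194,"roll":0,"grip":1},{"dx":0,"dy":0,"dz":-194,"roll":0,"grip":1},{"dx":0,"dy":0,"dz":-194,"roll":0,"grip":1}]}}

```text
time_s: 25.72
tcp_pos: [0.4323, -0.3954, 0.222]
eef_rot: [0.769, 0.639, 0.0, 0.0]
contact_force: [-0.2, 0.5, -0.6]
opening: 0.997
gripper_force: 0.0
```

```bash
cat > br.py <<'E'
from h import *
import sys
n=sys.argv[1]; snap('wrist',n); z=float(sys.argv[2])
im=cv2.imread(f'pics/{n}.png'); h=cv2.cvtColor(im,cv2.COLOR_BGR2HSV)
c0=np.array(eval(sys.argv[3])); y0=float(sys.argv[4]); E=box(n,z,c0,np.radians(y0),.11,.05); print('expect',E.round(0).tolist())
m=cv2.inRange(h,(8,60,70),(28,220,255)); cnt,l,st,ce=cv2.connectedComponentsWithStats(m)   # tan label strip on top
i=max((i for i in range(1,cnt) if st[i,4]>500),key=lambda i:-np.linalg.norm(ce[i]-E.mean(0)))
r=cv2.minAreaRect(np.argwhere(l==i)[:,::-1].astype(np.float32)); Q=np.array([world(n,*p,z)[:2] for p in cv2.boxPoints(r)])
e=[Q[1]-Q[0],Q[2]-Q[1]]; L=max(e,key=np.linalg.norm); y=np.degrees(np.arctan2(L[1],L[0])); y=(y-y0+90)%180-90+y0
print('strip px',ce[i].round(0),st[i],'ctr',Q.mean(0).round(4),'size',[np.linalg.norm(a).round(4) for a in e],'yaw',y.round(2)); go(*Q.mean(0),.02,y)
E
python3 br.py wrist14 .036 '[.4317,-.3937]' 79.5
python3 - <<'E'
import sys; sys.argv=['x']
from h import *
# same strip in the earlier picture, for reference
im=cv2.imread('pics/wrist13.png'); h=cv2.cvtColor(im,cv2.COLOR_BGR2HSV); m=cv2.inRange(h,(8,60,70),(28,220,255)); n,l,st,ce=cv2.connectedComponentsWithStats(m)
for i in range(1,n):
    if st[i,4]>1500:
        r=cv2.minAreaRect(np.argwhere(l==i)[:,::-1].astype(np.float32)); Q=np.array([world('wrist13',*p,.036)[:2] for p in cv2.boxPoints(r)]); print(st[i],Q.mean(0).round(4),[np.linalg.norm(Q[k+1]-Q[k]).round(4) for k in (0,1)])
E
```

```text
expect [[293.0, 119.0], [343.0, 119.0], [340.0, 221.0], [295.0, 221.0]]
strip px [317. 168.] [ 292  117   51  104 4814] ctr [ 0.4315 -0.3916] size [np.float64(0.0489), np.float64(0.111)] yaw 81.7
t 25.7667 tcp [ 0.4319 -0.395   0.221 ] yaw 79.51 q6 -0.68 open 0.995 gf 0.0 F [-0.5 -0.6 -0.7]
DELTA [  3.   -0.7 201. ] roll -0.038
[ 533   69  107   49 4088] [ 0.7023 -0.3635] [np.float64(0.0416), np.float64(0.1003)]
[ 292  122   58  105 4823] [ 0.4349 -0.3929] [np.float64(0.054), np.float64(0.1116)]
```

The carton is still flat, seen as 111 x 49 mm at its known height. I'll descend deeper, in two steps.

Emit:
{"api": "arm_command", "payload": {"deltas": [{"dx":2,"dy":-1,"dz":35,"roll":-0.015,"grip":1},{"dx":2,"dy":-1,"dz":70,"roll":-0.015,"grip":1},{"dx":2,"dy":-1,"dz":105,"roll":-0.015,"grip":1},{"dx":2,"dy":-1,"dz":140,"roll":-0.015,"grip":1},{"dx":2,"dy":-1,"dz":170,"roll":-0.015,"grip":1},{"dx":2,"dy":-1,"dz":188,"roll":-0.015,"grip":1},{"dx":2,"dy":-1,"dz":196,"roll":-0.015,"grip":1},{"dx":2,"dy":-1,"dz":200,"roll":-0.015,"grip":0.7},{"dx":2,"dy":-1,"dz":202,"roll":-0.015,"grip":0.4},{"dx":2,"dy":-1,"dz":202,"roll":-0.015,"grip":0.4},{"dx":2,"dy":-1,"dz":202,"roll":-0.015,"grip":0.4}]}}

```text
time_s: 26.68
tcp_pos: [0.4325, -0.3942, 0.0209]
eef_rot: [0.764, 0.645, 0.0, 0.001]
contact_force: [-0.1, -0.6, 0.7]
opening: 0.696
gripper_force: 0.0
```

Emit:
{"api": "arm_command", "payload": {"deltas": [{"dx":0,"dy":0,"dz":2,"roll":0,"grip":0.4},{"dx":0,"dy":0,"dz":4,"roll":0,"grip":0.4},{"dx":0,"dy":0,"dz":4,"roll":0,"grip":0.3},{"dx":0,"dy":0,"dz":4,"roll":0,"grip":0.2},{"dx":0,"dy":0,"dz":4,"roll":0,"grip":0.1},{"dx":0,"dy":0,"dz":4,"roll":0,"grip":0.0},{"dx":0,"dy":0,"dz":4,"roll":0,"grip":0.0}], "force": 25}}

```text
time_s: 27.27
tcp_pos: [0.4317, -0.3935, 0.0163]
eef_rot: [0.764, 0.645, -0.0, -0.0]
contact_force: [-2.4, 0.7, 6.4]
opening: 0.574
gripper_force: 26.7
```

The jaws stopped at 49 mm with 27 N, so the carton is gripped. Lifting.

Emit:
{"api": "arm_command", "payload": {"deltas": [{"dx":0,"dy":0,"dz":0,"roll":0,"grip":-0.3},{"dx":0,"dy":0,"dz":0,"roll":0,"grip":-0.3},{"dx":0,"dy":0,"dz":-10,"roll":0,"grip":-0.3},{"dx":0,"dy":0,"dz":-30,"roll":0,"grip":-0.3},{"dx":0,"dy":0,"dz":-60,"roll":0,"grip":-0.3},{"dx":0,"dy":0,"dz":-95,"roll":0,"grip":-0.3},{"dx":0,"dy":0,"dz":-130,"roll":0,"grip":-0.3},{"dx":0,"dy":0,"dz":-165,"roll":0,"grip":-0.3},{"dx":0,"dy":0,"dz":-200,"roll":0,"grip":-0.3},{"dx":0,"dy":0,"dz":-230,"roll":0,"grip":-0.3},{"dx":0,"dy":0,"dz":-245,"roll":0,"grip":-0.3},{"dx":0,"dy":0,"dz":-250,"roll":0,"grip":-0.3}], "force": 35}}

```text
time_s: 28.27
tcp_pos: [0.4332, -0.3948, 0.27]
eef_rot: [0.764, 0.645, 0.0, 0.003]
contact_force: [0.5, -1.1, -2.0]
opening: 0.573
gripper_force: 37.9
```

```bash
python3 -c "
from h import *
s=sense();t=s['tcp_pos'];go(.5637,.1062,.26,4)
print(t[2]-.0163+.036)"
python3 br.py wrist15 0.288 '[.4317,-.3935]' 80.3
```

```text
t 28.2667 tcp [ 0.4332 -0.3948  0.27  ] yaw 80.38 q6 -0.69 open 0.573 gf 37.896716594696045 F [ 0.5 -1.1 -2. ]
DELTA [515.8  44.9   8.1] roll 1.333
0.2896701990608149
expect [[251.0, 161.0], [376.0, 161.0], [363.0, 373.0], [265.0, 374.0]]
strip px [320. 259.] [  254   154   127   220 23219] ctr [ 0.4335 -0.3922] size [np.float64(0.0502), np.float64(0.1127)] yaw 83.86
t 28.3167 tcp [ 0.4329 -0.3944  0.2689] yaw 80.38 q6 -0.69 open 0.57 gf 37.896190881729126 F [ 0.3 -0.6 -1.3]
DELTA [  3.   -0.8 248.9] roll -0.061
```

Held level. Carrying it out over the ledge to the far pad.

Emit:
{"api": "arm_command", "payload": {"deltas": [{"dx":10,"dy":25,"dz":0,"roll":0.05,"grip":-0.3},{"dx":25,"dy":55,"dz":0,"roll":0.1,"grip":-0.3},{"dx":45,"dy":80,"dz":0,"roll":0.2,"grip":-0.3},{"dx":70,"dy":100,"dz":0,"roll":0.3,"grip":-0.3},{"dx":100,"dy":112,"dz":0,"roll":0.4,"grip":-0.3},{"dx":135,"dy":112,"dz":0,"roll":0.5,"grip":-0.3},{"dx":170,"dy":106,"dz":0,"roll":0.6,"grip":-0.3},{"dx":205,"dy":100,"dz":0,"roll":0.7,"grip":-0.3},{"dx":240,"dy":94,"dz":0,"roll":0.8,"grip":-0.3},{"dx":275,"dy":88,"dz":0,"roll":0.9,"grip":-0.3},{"dx":310,"dy":82,"dz":0,"roll":1.0,"grip":-0.3},{"dx":345,"dy":76,"dz":0,"roll":1.1,"grip":-0.3}]}}

```text
time_s: 29.32
tcp_pos: [0.563, -0.0641, 0.2638]
eef_rot: [0.989, 0.148, -0.002, -0.001]
contact_force: [0.5, -0.6, -2.1]
opening: 0.573
gripper_force: 37.8
```

Emit:
{"api": "arm_command", "payload": {"deltas": [{"dx":0,"dy":0,"dz":0,"roll":0,"grip":-0.3},{"dx":0,"dy":0,"dz":0,"roll":0,"grip":-0.3}]}}

```text
time_s: 29.48
tcp_pos: [0.5632, -0.0639, 0.2641]
eef_rot: [0.988, 0.153, -0.002, -0.001]
contact_force: [0.2, 0.4, -1.4]
opening: 0.578
gripper_force: 37.9
```

```bash
python3 -c "
from h import *
go(.5627,.1062,.12,4)"
```

```text
t 29.4833 tcp [ 0.5632 -0.0639  0.2641] yaw 17.58 q6 1.03 open 0.578 gf 37.876607179641724 F [ 0.2  0.4 -1.4]
DELTA [  51.3 -162.   144.3] roll 0.237
```

Emit:
{"api": "arm_command", "payload": {"deltas": [{"dx":9,"dy":-28,"dz":0,"roll":0.05,"grip":-0.3},{"dx":18,"dy":-57,"dz":0,"roll":0.1,"grip":-0.3},{"dx":27,"dy":-86,"dz":0,"roll":0.15,"grip":-0.3},{"dx":36,"dy":-115,"dz":0,"roll":0.2,"grip":-0.3},{"dx":45,"dy":-143,"dz":0,"roll":0.237,"grip":-0.3},{"dx":51,"dy":-160,"dz":15,"roll":0.237,"grip":-0.3},{"dx":51,"dy":-162,"dz":50,"roll":0.237,"grip":-0.3},{"dx":51,"dy":-162,"dz":90,"roll":0.237,"grip":-0.3},{"dx":51,"dy":-162,"dz":130,"roll":0.237,"grip":-0.3},{"dx":51,"dy":-162,"dz":155,"roll":0.237,"grip":-0.3},{"dx":51,"dy":-162,"dz":155,"roll":0.237,"grip":-0.3},{"dx":51,"dy":-162,"dz":155,"roll":0.237,"grip":-0.3}]}}

```text
time_s: 30.48
tcp_pos: [0.5634, 0.1026, 0.1091]
eef_rot: [0.999, 0.033, -0.002, 0.0]
contact_force: [0.1, -0.7, -1.7]
opening: 0.575
gripper_force: 37.9
```

```bash
python3 -c "
from h import *
go(.5627,.1062,.0293,4)"
```

```text
t 30.4833 tcp [0.5634 0.1026 0.1091] yaw 3.75 q6 1.57 open 0.575 gf 37.86207318305969 F [ 0.1 -0.7 -1.7]
DELTA [-0.1 -3.6 79.8] roll -0.004
```

Emit:
{"api": "arm_command", "payload": {"deltas": [{"dx":-1,"dy":-4,"dz":25,"roll":-0.004,"grip":-0.3},{"dx":-1,"dy":-4,"dz":50,"roll":-0.004,"grip":-0.3},{"dx":-1,"dy":-4,"dz":66,"roll":-0.004,"grip":-0.3},{"dx":-1,"dy":-4,"dz":73,"roll":-0.004,"grip":-0.3},{"dx":-1,"dy":-4,"dz":75,"roll":-0.004,"grip":-0.3},{"dx":-1,"dy":-4,"dz":75,"roll":-0.004,"grip":-0.3},{"dx":-1,"dy":-4,"dz":75,"roll":-0.004,"grip":-0.3}]}}

```text
time_s: 31.07
tcp_pos: [0.5653, 0.1076, 0.0376]
eef_rot: [0.999, 0.035, 0.001, -0.0]
contact_force: [0.6, -0.0, -1.7]
opening: 0.577
gripper_force: 37.8
```

```bash
python3 -c "
from h import *
go(.5627,.1062,.0293,4)"
```

```text
t 31.0667 tcp [0.5653 0.1076 0.0376] yaw 3.99 q6 1.57 open 0.577 gf 37.84783065319061 F [ 0.6 -0.  -1.7]
DELTA [-2.7  1.2  8.3] roll -0.0
```

Emit:
{"api": "arm_command", "payload": {"deltas": [{"dx":-2,"dy":1,"dz":4,"roll":0,"grip":-0.3},{"dx":-2,"dy":1,"dz":6,"roll":0,"grip":-0.3},{"dx":-2,"dy":1,"dz":8,"roll":0,"grip":-0.3},{"dx":-2,"dy":1,"dz":8,"roll":0,"grip":-0.3},{"dx":-2,"dy":1,"dz":8,"roll":0,"grip":-0.3}]}}

```text
time_s: 31.48
tcp_pos: [0.5619, 0.1065, 0.0293]
eef_rot: [0.999, 0.035, 0.0, 0.0]
contact_force: [-2.5, -0.7, 10.3]
opening: 0.578
gripper_force: 39.3
```

Emit:
{"api": "arm_command", "payload": {"deltas": [{"dx":0,"dy":0,"dz":0,"roll":0,"grip":0.6},{"dx":0,"dy":0,"dz":0,"roll":0,"grip":0.6},{"dx":0,"dy":0,"dz":0,"roll":0,"grip":0.6},{"dx":0,"dy":0,"dz":-10,"roll":0,"grip":0.6},{"dx":0,"dy":0,"dz":-40,"roll":0,"grip":0.6},{"dx":0,"dy":0,"dz":-80,"roll":0,"grip":0.6},{"dx":-5,"dy":0,"dz":-120,"roll":0,"grip":0.6},{"dx":-20,"dy":20,"dz":-160,"roll":0,"grip":0.6},{"dx":-40,"dy":50,"dz":-200,"roll":0,"grip":0.6},{"dx":-60,"dy":80,"dz":-240,"roll":0,"grip":0.6},{"dx":-75,"dy":105,"dz":-270,"roll":0,"grip":0.6},{"dx":-80,"dy":120,"dz":-290,"roll":0,"grip":0.6}]}}

```text
time_s: 32.48
tcp_pos: [0.4917, -0.0112, 0.3097]
eef_rot: [0.999, 0.035, -0.0, -0.0]
contact_force: [1.1, -0.5, -0.5]
opening: 0.801
gripper_force: 0.0
```

Emit:
{"api": "arm_command", "payload": {"deltas": [{"dx":0,"dy":0,"dz":0,"roll":0,"grip":0.6},{"dx":0,"dy":0,"dz":0,"roll":0,"grip":0.6},{"dx":0,"dy":0,"dz":0,"roll":0,"grip":0.6}]}}

```text
time_s: 32.73
tcp_pos: [0.4933, -0.0104, 0.3078]
eef_rot: [0.999, 0.035, 0.0, -0.0]
contact_force: [-0.5, -0.1, -0.4]
opening: 0.801
gripper_force: 0.0
```

```bash
python3 - <<'E'
from h import *
snap('wrist','end'); go(0.5,0,.3,4)
g=cv2.imread('pics/end.png').astype(int).sum(2)//3
def edges(line,a): # strongest steps
    d=np.abs(np.convolve(line,[1,1,-1,-1],'valid')); return sorted((int(k)+a+1.5,int(d[k])) for k in np.argsort(-d)[:40] if d[k]==d[max(0,k-3):k+4].max())
for n,p,h,L,W in [('kraft',(.5767,-.0833),.079,.07,.055),('white',(.5702,.0115),.063,.095,.062),('brown',(.5637,.1062),.049,.11,.05)]:
    E=box('end',h,p,np.radians(4),L,W); c=E.mean(0).astype(int); print(n,E.round(0).tolist())
    for f in (-.3,.3):
        r=int(c[1]+f*(E[2,1]-E[1,1])); x0,x1=c[0]-45,c[0]+45; print(' row',r,edges(g[r,x0:x1],x0))
    for q in (c[0]-12,c[0]+12): print(' col',q,edges(g[c[1]-55:c[1]+55,q],c[1]-55))
print('cap',proj('end',[.583,-.178,.115]).round(0)); u,v=proj('end',[.583,-.178,.115]).astype(int)
print((g[v-12:v+13:3,u-12:u+13:3]))
m=g<45; n_=np.argwhere(m[v-12:v+12,u-15:u+15]); print('dark cap centroid',n_.mean(0)[::-1]+[u-15,v-12])
E
```

```text
t 32.7833 tcp [ 0.493  -0.0101  0.3069] yaw 4.0 q6 1.34 open 0.798 gf 0.0 F [ 0.9  0.3 -0.9]
DELTA [ 7.7 -9.5  6.9] roll 0.0
kraft [[367.0, 62.0], [419.0, 62.0], [413.0, 129.0], [365.0, 129.0]]
 row 74 [(np.float64(354.5), 323), (np.float64(366.5), 178), (np.float64(378.5), 67), (np.float64(403.5), 35), (np.float64(404.5), 35), (np.float64(416.5), 128), (np.float64(428.5), 315)]
 row 115 [(np.float64(352.5), 311), (np.float64(358.5), 79), (np.float64(364.5), 178), (np.float64(376.5), 39), (np.float64(401.5), 21), (np.float64(412.5), 127), (np.float64(424.5), 317), (np.float64(432.5), 6)]
 col 378 [(np.float64(44.5), 16), (np.float64(61.5), 239), (np.float64(69.5), 75), (np.float64(74.5), 96), (np.float64(87.5), 19), (np.float64(131.5), 182), (np.float64(141.5), 19), (np.float64(147.5), 11)]
 col 402 [(np.float64(44.5), 17), (np.float64(61.5), 233), (np.float64(98.5), 26), (np.float64(105.5), 40), (np.float64(113.5), 16), (np.float64(118.5), 12), (np.float64(123.5), 13), (np.float64(131.5), 187), (np.float64(140.5), 19)]
white [[277.0, 51.0], [333.0, 51.0], [332.0, 138.0], [280.0, 138
[... 1722 characters left out ...]
42.5), 28)]
 col 238 [(np.float64(43.5), 9), (np.float64(48.5), 30), (np.float64(53.5), 13), (np.float64(61.5), 22), (np.float64(73.5), 6), (np.float64(89.5), 15), (np.float64(97.5), 46), (np.float64(102.5), 34), (np.float64(107.5), 33), (np.float64(131.5), 8), (np.float64(142.5), 86)]
cap [494.  98.]
[[ 36 225 223 223 222 223 133  48  44]
 [ 32 224 222 221 221 223  59  47  30]
 [ 94 183 224 223 223 227  40  48  27]
 [114 141 148 224 222 224  14  49  27]
 [ 25  11  35  95 178 232  25  49  25]
 [ 11  14  23  27  21 143  41  29  24]
 [ 15  18  24  23  25  22  48  30  29]
 [ 10  22  21  23  24  25  48  28  20]
 [ 16  15  16  11  89  43  47  29  16]]
dark cap centroid [493.41578947 100.16842105]
```

The three cartons match their expected outlines to about 1 px. The cap blob is ambiguous against the black pad, so I'll check the bottle by colour.

```bash
python3 - <<'E'
from h import *
for z in (.013,.073,.115): print(z,proj('end',[.583,-.178,z]).round(1))
im=cv2.imread('pics/end.png'); h=cv2.cvtColor(im,cv2.COLOR_BGR2HSV).astype(int)
for y in range(55,122,2):
    print(y,''.join('A' if h[y,x,1]>110 and h[y,x,2]>35 and (h[y,x,0]<20 or h[y,x,0]>170) else 'W' if h[y,x,2]>170 else 'l' if h[y,x,2]>60 else '.' if h[y,x,2]>28 else '#' for x in range(440,520)))
E
```

```text
0.013 [453.5  96.4]
0.073 [474.5  97.1]
0.115 [493.5  97.6]
55 llllllllllllllllllllllllllllllllllllllllllllllllllllllllllllllllllllllllllllllll
57 llllllllllllllllllllllllllllllllllllllllllllllllllllllllllllllllllllllllllllllll
59 llllllllllllllllllllllllllllllllllllllllllllllllllllllllllllllllllllllllllllllll
61 WWWWWWWWWWWWWWWWWWWWWWWWWWWWWWWWWWWWWWWWWWWWWWWWWWWWWWWWWWWWWWWWWWWlllWWWWWWWlll
63 .............................................#WWWWWWWWWWWWWWWWWl.#....##########
65 ..............................................WWWWWWWWWWWWWWWWl.#........#######
67 .............................................lWWWWWWWWWWWWWWWll.#....###########
69 .............................................WWWWWWWWWWWWWWWWWl...llll.#########
71 .............................................WWWWWWWWWWWWWWWWWl#.WWWWll.########
73 ............................................lWWWWWWWWWWWWWWWWl.#.WWWll.#########
75 ............................................lWWWWWWWWWWWWWWWWl#...ll..##########
77 ............................................WWWWWWWWWWWWWWWWWl#....#############
79 .............................
[... 1126 characters left out ...]
..##################
107 ...lllllllllllll.AAAlllll######llll.##################.l.#.....#################
109 ..#.llllllllllll.AAAAlllll#####llWWll..##############lWl.......#################
111 ...#..lllllllllll.AAAAlllll.####.llllllllllllllWWWWWWWWl#.....#.################
113 .....#.lllllllAAAl..AAAllllAAAA.##.lllllllllWWWWWWWWWWl.#......#################
115 ............llllAAll..AAAAAAlAAAlAAllAlWWWWWWWWWWWWWWll.#....###################
117 ..........................AAAAAAAAAAAlWWWWWWWWWWWWWWWWl#....##.#################
119 .....................................lWWWWWWWWWWWWWWWWl#.lWWll.#################
121 .....................................lWWWWWWWWWWWWWWWl.#lWWWll.#################
```

```bash
python3 - <<'E'
from h import *
for u,v,z in [(457,102.5,.013),(465,102.5,.05),(491,104,.115)]: print(z,world('end',u,v,z)[:2].round(4))
g=cv2.imread('pics/end.png',0)
for q in (435,440): print(q,[int(x) for x in g[55:160:1,q]].__str__())
print(world('end',438,62,.013),proj('end',[.583+.042,-.165,.013]),proj('end',[.583-.042,-.165,.013]))
go(.576,-.179,.2,4)
E
```

```text
0.013 [ 0.5759 -0.184 ]
0.05 [ 0.5765 -0.1785]
0.115 [ 0.5768 -0.177 ]
435 [98, 98, 96, 87, 103, 193, 182, 90, 38, 43, 42, 46, 44, 43, 46, 44, 42, 43, 42, 46, 45, 44, 44, 43, 43, 44, 45, 45, 43, 45, 43, 45, 46, 45, 43, 44, 44, 44, 45, 47, 45, 45, 47, 46, 50, 50, 48, 47, 44, 46, 46, 48, 45, 44, 45, 48, 46, 45, 45, 46, 46, 45, 47, 45, 46, 44, 46, 44, 44, 47, 47, 44, 46, 45, 51, 193, 184, 118, 116, 110, 107, 111, 122, 123, 115, 111, 107, 104, 106, 105, 107, 108, 117, 121, 116, 109, 105, 103, 103, 105, 114, 168, 173, 159, 183]
440 [98, 98, 98, 98, 99, 188, 200, 119, 37, 43, 40, 42, 43, 45, 46, 43, 46, 47, 45, 44, 46, 43, 44, 45, 43, 46, 44, 46, 44, 42, 45, 45, 47, 46, 42, 47, 46, 44, 35, 31, 32, 30, 32, 29, 27, 30, 28, 31, 32, 31, 31, 26, 33, 29, 31, 37, 43, 43, 45, 47, 46, 47, 45, 45, 47, 45, 44, 45, 45, 45, 46, 46, 44, 39, 78, 199, 183, 116, 115, 118, 116, 108, 108, 112, 114, 113, 106, 100, 100, 100, 99, 100, 101, 101, 102, 103, 102, 98, 97, 100, 86, 140, 178, 165, 172]
[ 0.62232198 -0.15027947  0.013     ] [450.00937179  60.57816127] [437.59984301 128.6412079 ]
t 32.7833 tcp [ 0.493  -0.0101  0.3069] yaw 4.0 q6 1.34 open 0.798 gf 0.0 F [ 0.9  0.3 -0.9]
DELTA [ 71.2 174.4 106.7] roll 0.0
```

The bottle stands upright but about 5 mm short of its pad's middle across the ledge (x ≈ 0.5765 against 0.582). I'll regrip it and shift it.

Emit:
{"api": "arm_command", "payload": {"deltas": [{"dx":12,"dy":30,"dz":0,"roll":0,"grip":0.4},{"dx":25,"dy":60,"dz":0,"roll":0,"grip":0.4},{"dx":37,"dy":90,"dz":10,"roll":0,"grip":0.4},{"dx":49,"dy":120,"dz":30,"roll":0,"grip":0.4},{"dx":61,"dy":148,"dz":60,"roll":0,"grip":0.4},{"dx":70,"dy":168,"dz":85,"roll":0,"grip":0.4},{"dx":71,"dy":173,"dz":105,"roll":0,"grip":0.4},{"dx":71,"dy":173,"dz":105,"roll":0,"grip":0.4},{"dx":71,"dy":173,"dz":105,"roll":0,"grip":0.4}]}}

```text
time_s: 33.53
tcp_pos: [0.575, -0.1767, 0.2]
eef_rot: [0.999, 0.035, -0.003, -0.002]
contact_force: [-0.1, 0.1, 0.7]
opening: 0.702
gripper_force: 0.0
```

```bash
python3 -c "
from h import *
go(.5765,-.1782,.06,4)"
```

```text
t 33.5333 tcp [ 0.575  -0.1767  0.2   ] yaw 4.02 q6 1.09 open 0.702 gf 0.0 F [-0.1  0.1  0.7]
DELTA [  2.2   2.1 140. ] roll 0.0
```

Emit:
{"api": "arm_command", "payload": {"deltas": [{"dx":1,"dy":1,"dz":30,"roll":0,"grip":0.4},{"dx":1,"dy":1,"dz":60,"roll":0,"grip":0.4},{"dx":1,"dy":1,"dz":90,"roll":0,"grip":0.4},{"dx":1,"dy":1,"dz":115,"roll":0,"grip":0.4},{"dx":1,"dy":1,"dz":132,"roll":0,"grip":0.4},{"dx":1,"dy":1,"dz":139,"roll":0,"grip":0.4},{"dx":1,"dy":1,"dz":139,"roll":0,"grip":0.2},{"dx":1,"dy":1,"dz":139,"roll":0,"grip":-0.1},{"dx":1,"dy":1,"dz":139,"roll":0,"grip":-1},{"dx":1,"dy":1,"dz":139,"roll":0,"grip":-1},{"dx":1,"dy":1,"dz":139,"roll":0,"grip":-1},{"dx":1,"dy":1,"dz":139,"roll":0,"grip":-1}], "force": 35}}

```text
time_s: 34.53
tcp_pos: [0.5792, -0.1794, 0.0654]
eef_rot: [0.999, 0.035, 0.002, 0.0]
contact_force: [0.8, 2.1, 5.9]
opening: 0.329
gripper_force: 32.2
```

```bash
python3 -c "
from h import *
go(.582,-.1785,.064,4)"
```

```text
t 34.5333 tcp [ 0.5792 -0.1794  0.0654] yaw 3.98 q6 1.09 open 0.329 gf 32.15870889136568 F [0.8 2.1 5.9]
DELTA [ 2.9 -0.7  1.4] roll -0.0
```

Emit:
{"api": "arm_command", "payload": {"deltas": [{"dx":0,"dy":0,"dz":-4,"roll":0,"grip":-1},{"dx":0,"dy":0,"dz":-8,"roll":0,"grip":-1},{"dx":3,"dy":0,"dz":-8,"roll":0,"grip":-1},{"dx":5,"dy":0,"dz":-8,"roll":0,"grip":-1},{"dx":5,"dy":0,"dz":-8,"roll":0,"grip":-1},{"dx":5,"dy":0,"dz":-5,"roll":0,"grip":-1},{"dx":5,"dy":0,"dz":-2,"roll":0,"grip":-1},{"dx":5,"dy":0,"dz":0,"roll":0,"grip":-1},{"dx":5,"dy":0,"dz":0,"roll":0,"grip":-1}]}}

```text
time_s: 35.28
tcp_pos: [0.5836, -0.179, 0.0644]
eef_rot: [0.999, 0.035, 0.001, 0.0]
contact_force: [1.0, 0.5, 7.9]
opening: 0.332
gripper_force: 45.5
```

Set down, with 8 N contact. I'll release, rise and check again.

Emit:
{"api": "arm_command", "payload": {"deltas": [{"dx":0,"dy":0,"dz":0,"roll":0,"grip":0},{"dx":0,"dy":0,"dz":0,"roll":0,"grip":0.2},{"dx":0,"dy":0,"dz":0,"roll":0,"grip":0.3},{"dx":0,"dy":0,"dz":-8,"roll":0,"grip":0.3},{"dx":0,"dy":0,"dz":-25,"roll":0,"grip":0.3},{"dx":0,"dy":0,"dz":-60,"roll":0,"grip":0.3},{"dx":0,"dy":0,"dz":-95,"roll":0,"grip":0.3},{"dx":0,"dy":0,"dz":-130,"roll":0,"grip":0.3},{"dx":-20,"dy":-30,"dz":-165,"roll":0,"grip":0.3},{"dx":-40,"dy":-60,"dz":-200,"roll":0,"grip":0.3},{"dx":-60,"dy":-90,"dz":-235,"roll":0,"grip":0.3},{"dx":-70,"dy":-100,"dz":-245,"roll":0,"grip":0.3}]}}

```text
time_s: 36.28
tcp_pos: [0.5056, -0.0837, 0.3098]
eef_rot: [0.999, 0.035, 0.0, -0.0]
contact_force: [0.5, 0.9, -0.1]
opening: 0.648
gripper_force: 0.0
```

Emit:
{"api": "arm_command", "payload": {"deltas": [{"dx":0,"dy":0,"dz":0,"roll":0,"grip":0.3},{"dx":0,"dy":0,"dz":0,"roll":0,"grip":0.3},{"dx":0,"dy":0,"dz":0,"roll":0,"grip":0.3}]}}

```text
time_s: 36.53
tcp_pos: [0.5064, -0.0848, 0.3079]
eef_rot: [0.999, 0.035, 0.0, 0.0]
contact_force: [0.7, 0.1, -0.2]
opening: 0.646
gripper_force: 0.0
```

```bash
python3 - <<'E'
from h import *
snap('wrist','end2'); go(.58,-.18,.3,4)
for z in (.013,.073,.115): print(z,proj('end2',[.582,-.1785,z]).round(1))
im=cv2.imread('pics/end2.png'); h=cv2.cvtColor(im,cv2.COLOR_BGR2HSV).astype(int)
u,v=proj('end2',[.582,-.1785,.073]).astype(int); print('cols from',u-40)
for y in range(v-44,v+46,2):
    print(y,''.join('A' if h[y,x,1]>110 and h[y,x,2]>35 and (h[y,x,0]<20 or h[y,x,0]>170) else 'W' if h[y,x,2]>170 else 'l' if h[y,x,2]>60 else '.' if h[y,x,2]>28 else '#' for x in range(u-40,u+60)))
for n,p,hh,L,W in [('kraft',(.5767,-.0833),.079,.07,.055),('white',(.5702,.0115),.063,.095,.062)]: print(n,box('end2',hh,p,np.radians(4),L,W).round(0).tolist())
m=cv2.inRange(cv2.cvtColor(im,cv2.COLOR_BGR2HSV),(8,60,100),(28,200,255)); N,l,st,ce=cv2.connectedComponentsWithStats(m)
print([st[i].tolist() for i in range(1,N) if st[i,4]>600])
E
```

```text
t 36.5833 tcp [ 0.5063 -0.085   0.307 ] yaw 3.99 q6 1.2 open 0.649 gf 0.0 F [ 0.2  0.  -0.6]
DELTA [66.9 99.9  7. ] roll -0.0
0.013 [395.2 103.8]
0.073 [407.  105.5]
0.115 [417.6 107.1]
cols from 366
61 llllllllllllllllllllllllllllllllllllllllllllllllllllllllllllllllllllllllllllllllllllllllllllllllllll
63 llllllllllllllllllllllllllllllllllllllllllllllllllllllllllllllllllllllllllllllllllllllllllllllllllll
65 llllllllllllllllllllllllllllllllllllllllllllllllllllllllllllllllllllllllllllllllllllllllllllllllllll
67 WWWWWWWWWWWWWWWWWWWWWWWWWWWWWWWWWWWWWWWlWWWWWWWWWWWWWWWWWWWWWWlWWWWWWWWWWWWWWWWWWllllWWWWWWWWllllll.
69 WWWWWlllllllllllllllllllllllllllllllllllllllllllllllllllllllWWWWWWWWWWWWWWWWWWlllllllllllll.########
71 WWWWl......................................................lWWWWWWWWWWWWWWWWl....l.#################
73 WWWWll.....................................................lWWWWWWWWWWWWWWWWl..lll...###############
75 WWWWl......................................................lWWWWWWWWWWWWWWWWl........###############
77 WWWWl.....................................................#WWWWWW
[... 3318 characters left out ...]
llllllllllllllllllllllllllllllllllllllllllllllllllllllllllll.....l
143 llllllllllllllllllllllllllllllllllllllllllllllllllllllllllllllllllllllllllllllllllllllllllllllllllll
145 llllllllllllllllllllllllllllllllllllllllllllllllllllllllllllllllllllllllllllllllllllllllllllllllllll
147 llllllllllllllllllllllllllllllllllllllllllllllllllllllllllllllllllllllllllllllllllllllllllllllllllll
149 llllllllllllllllllllllllllllllllllllllllllllllllllllllllllllllllllllllllllllllllllllllllllllllllllll
kraft [[297.0, 70.0], [348.0, 70.0], [347.0, 136.0], [299.0, 136.0]]
white [[209.0, 59.0], [265.0, 59.0], [269.0, 145.0], [218.0, 145.0]]
[[137, 55, 54, 95, 3826], [225, 61, 30, 86, 2076], [298, 72, 50, 65, 3161]]
```

The bottle base now sits at about (398,105) on a pad centred at (396,103), so it is within 2–3 mm. The cartons are unchanged. Handing in.

```bash
python3 -c "
from rig import *
print(close_job())"
```

```text
the job is handed in; nothing more can be done
None
```

The job is handed in at about 37 s: bottle, kraft, white and dark-brown cartons stand in that order from the end stop, each within about 3 mm of its pad's middle in the last wrist images, and the oil can was never approached.

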